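# Hang the sample can on the spring scale

### The job

Lift the steel sample can with the hoop handle off the draining stand and hang it by its hoop on the hook of the spring scale, so that I can read its weight. Ease it down slowly until the scale carries the whole weight before you let go, so that the spring is never jerked, then leave the can hanging free and still. Do not disturb the other things on the bench.

Things in the scene. Friction and masses are not known exactly. Their poses are not given: they have to be found in the camera images.
- can: steel sample can to be weighed: upright cylinder 56 mm across, plain wall from 0 to 58 mm height, knurled screw lid (58 to 69 mm, 54 across), and a fixed wire hoop standing on the lid, in the way of a gripper coming straight down over the can. Origin: centre of its underside, z up; the hoop lies in its y-z plane. It weighs 0.16 to 0.72 kg, unknown beforehand and different every time.
- hoop_top (a point): underside of the hoop's crown, on the can's axis, 139 mm above the can's underside; axes as the can's. Hoop of 6 mm round wire: legs at y = +-19 to +-22 mm, closed above by a half circle from 120 mm height; 70 mm free height between lid and crown.
- scale_stand: laboratory stand with a spring scale. Origin: on the bench exactly below the hook; z up. Foot plate 12 mm high, x -50 to +150, y +-70 mm; upright rod 12 mm thick at x = +125, 627 mm high; cross rod at height 568 mm. The scale, a clear tube 28 mm across at heights 365 to 530 mm, hangs from it by a swivel at 550 mm and can swing a little. The hook's mouth opens to -x, away from the rod.
- hook_seat (a point): inside bottom of the hook, where the hoop comes to hang, 285 mm above the bench unloaded; axes as the stand's when plumb. Hook of 6 mm wire in the x-z plane. Its centre line from here (x, z in mm): tip (-21, 26), (-15, 9), (-9, 0), (0, -3), (9, 0), (15, 11), (17, 27), (12, 43), (0, 55), then straight up. Tip's top is 29 mm up: the hoop passes over it, under the shank's bend, then down.
- scale_hook (a joint): how far the hook is drawn out of the scale, m: 0 unloaded, growing downwards, end stop at 0.10. Spring 98 N/m (1 kg draws it 100 mm), lightly damped, 2 N s/m; the can draws it 16 to 71 mm. The spring counts as jerked when hook and can together move faster than 0.1 m/s, down or up.
- drain_stand: low steel draining stand, slatted top 150 x 250 mm (x, y), 80 mm high, over a drip tray of the same size; origin at bench level under its centre, z up. The can and a plain cup stand on it, one on each half along y, about 136 mm apart.
- cup: plain steel cup standing upside down on the draining stand beside the can: no hoop, 62 mm across at the bottom, 82 mm high; origin at the centre of its underside. Leave it where it is.
- bottle_a: large sample bottle with white cap, 80 mm across, 179 mm high; origin at the centre of its underside. Leave it where it is.
- bottle_b: smaller sample bottle with white cap, 72 mm across, 159 mm high; origin at the centre of its underside. Leave it where it is.
- cylinder: clear graduated cylinder on a 76 mm foot, 240 mm high; origin at the centre of its underside. Leave it where it is.
- jar: brown glass jar with black cap, 56 mm across, 70 mm high; origin at the centre of its underside. Leave it where it is.
- beaker: clear beaker, 70 mm across, 85 mm high; origin at the centre of its underside. Leave it where it is.
- marker: marker pen lying on the bench, 127 mm long, 15 mm thick; origin at the centre of its underside. Leave it where it is.
Mind the look-alikes: they are no part of the job. Leave any green or orange look-alike of the can alone.

How it is judged (in metres and radians):
On the way, in this order (a step that is already met when the one before it is completed fails the run):
1. the can is lifted clear of the draining stand, held in the fingers (z of can in the frame of drain_stand above 0.095 m and contact force between can and drain_stand below 0.01 N and contact force between can and the fingers above 0.5 N), for 0.1 s.
2. the can hangs by its hoop in the bend of the hook and the fingers have let go (distance between hoop_top and hook_seat below 0.018 m and value of joint scale_hook above 0.012 m and contact force between can and scale_stand above 1 N and contact force between can and the fingers below 0.01 N and z of can in the frame of scale_stand above 0.022 m and angle between can's own z axis and vertical below 0.2 rad), for 0.2 s.
At the end, for the whole second after the job is handed in: The can hangs free by its hoop in the bend of the hook (hoop crown within 18 mm of the seat, hook drawn out over 12 mm, can upright within 0.2 rad, 10 mm or more over the foot plate) and has settled: can under 30 mm/s and 0.3 rad/s, hook under 15 mm/s (all of step 2 and linear speed of can below 0.03 m/s and angular speed of can below 0.3 rad/s and velocity of joint scale_hook between -0.015 and 0.015 m/s); the robot touches nothing.
It fails at once if the scale is jerked: the hook shoots down with the can, faster than 0.1 m/s (velocity of joint scale_hook above 0.1 m/s and linear speed of can above 0.08 m/s).
It fails at once if the scale is jerked: the hook springs up with the can, faster than 0.1 m/s (velocity of joint scale_hook below -0.1 m/s and linear speed of can above 0.08 m/s).
It fails at once if another thing on the bench or the stand is moved by more than 25 mm (distance of any of cup, bottle_a, bottle_b, cylinder, jar, beaker, marker from where it was at the start of the episode above 0.025 m).
It fails at once if another thing is tipped over (angle between any of cup, bottle_a, bottle_b, cylinder, jar, beaker's own z axis and vertical above 0.4 rad).
It also fails if it takes over 54 s, if anything falls off the work surface, if the arm or the gripper's body presses on something with over 40 N, if the wrist force passes 120 N, or if a joint passes its speed limit or range.

### The arm

A 6-joint arm with a two-finger parallel gripper is mounted at the origin on the work surface. World frame = base frame: x ahead of the robot, y to its left, z up, the work surface at z = 0. Lengths are in mm, angles in rad, forces in N, time in s.
With the tool pointing down it reaches from about 350 to 875 mm from the base axis. Payload 4.2 kg.
Tool frame: the origin (TCP) lies at the very end of the fingers, on their centre line; the grasp point (between the pads) lies arm.hold_point_z behind it (arm.hold_point_z is the distance from the TCP to the grasp point, in mm); z points along the fingers, y is the direction in which the jaws open and shut (so a half turn about z gives the same grasp; the last joint's range is limited). The gripper opens to 85 mm and grips with 20 to 120 N. Pads are 22 mm wide; open, the fingers measure 114 mm over their backs; the gripper's body (76 mm by 85 mm) begins 54 mm behind the grasp point. The pads swing forward as they close: fully open they stand 13 mm farther back than shut.
Start: joints at [-0.988, 0.385, 0.008, 0, -1.194, -0.259], TCP at [198.872, -592.494, 231.312] pointing down, gripper open.
Joint ranges: [-3.14, 3.14], [-1.21, 2.06], [-1.07, 1.41], [-3.16, 2.05], [-2.99, -0.16], [-3.1, 3.1]. Speed limits (rad/s): [2.79, 2.79, 3.14, 3.14, 3.14, 3.14].

### API

Orientations are given as a unit quaternion [x, y, z, w].
In Python, from bench import arm gives the robot as it stands.
- The arm moves only by the tool step_arm, never from a script. Its argument "series" is a list of rows, each a list of 6 numbers: the shift along the world's x, y, z scaled (see below), then the turn, a rotation vector about the world's x, y, z scaled (see below). A call has 1 to 12 rows; each row is the pose to reach, as a shift and turn from the pose commanded when the call began; what a row does not reach only later rows make up. The controller multiplies each number of a shift by 400 mm and each number of a turn by pi/2 rad. A row lasts 1/12 s, in which the tool goes at most 41.7 mm and 7.16 degrees, less where a joint would pass 70% of its speed; a pose out of reach is approached as far as the arm can. A call with a number of a shift or a turn outside -1 to 1 is refused whole. A call with a gripper value outside its range is refused whole. "jaw" is the opening, from -1 (shut) to 1 (fully open), set as the call begins (left out, the last holds). The fingers move at their own pace and stop on an object; the grip force is fixed at half the most. Time passes only in rows, so rows that repeat a pose let the fingers close. It gives the time, the measured TCP pose, the force and the opening at its end, in the units of the state.
- arm.read_state(): the state, without advancing time (a new reading comes with each control period).
- arm.get_image(name): name is "scene" or "top"; returns a dict with "image" (400x640x3 uint8, red, green, blue), "camera_matrix" (3x3 intrinsics, pixels), "world_from_camera" (4x4, takes a point from camera to world coordinates). Camera axes: x right, y up, looking along -z (the intrinsics and any distortion apply to the point x, -y, -z); pixel columns grow to the right and rows downward; lengths in mm; the calibration is good to about 2 mm. A picture is of the moment at which its call begins. There is no depth.
- arm.job_done(): hands the job in, once; it reports no verdict.
The state is a dict: "clock": time; "joints": joint angles; "joint_vel": joint speeds; "joint_efforts": joint torques, N m; "position": TCP position; "ee_rot": TCP orientation; "contact_force": force on the tool from outside, world axes, zero at the start; "wrist_torque": the same for the moment, N m; "gripper_width": finger opening in mm.
Only numpy, scipy, OpenCV 4.12 (cv2) and the standard library are available. Lean on these libraries where they do the work, as an engineer would, in place of code of your own. Each camera call takes 0.05 s, during which the arm holds its last target.

## Working session

There is one attempt and no reset: what is moved stays moved. The work goes in short steps, Python scripts to look and compute and a tool call to move; the robot and the scene stay as the last step left them, time stands still between calls to the robot, and variables do not carry over. Pictures are saved under pics/ and viewed, and the job is handed in when it is done.

Besides the shell and the picture viewer there is one more tool, called after ">>>" by a JSON object that holds its "fn" and its "kwargs", one argument or row to a line. step_arm: Moves the arm, as the interface text tells. Shifts and turns lie within -1 to 1; 1 stands for 400 mm of shift or pi/2 rad of turn. Its arguments: {"type":"object","properties":{"series":{"type":"array","items":{"type":"array","items":{"type":"number","minimum":-1,"maximum":1}}},"jaw":{"type":"number"}},"required":["series"]}

```bash
mkdir -p pics
python3 - <<'E'
from bench import arm
import cv2,numpy as np
s=arm.read_state(); print(s, arm.hold_point_z)
for n in("scene","top"):
    d=arm.get_image(n); cv2.imwrite(f"pics/{n}0.png",d["image"][:,:,::-1]); print(d["camera_matrix"],d["world_from_camera"], [k for k in d])
    np.savez(n+".npz",K=d["camera_matrix"],T=d["world_from_camera"])
E
```

```text
{'clock': 0.0, 'joints': array([-9.88400314e-01,  3.85555049e-01,  6.64103134e-03, -5.07070224e-04,
       -1.19399055e+00, -2.58589778e-01]), 'joint_vel': array([-0.00111219, -0.00142343,  0.00099441, -0.00070169, -0.00102941,
       -0.000186  ]), 'joint_efforts': array([ 2.23578492e-03, -3.92291844e+01,  1.88397163e+01,  4.18619961e+00,
       -4.73011707e-03, -4.84255196e-06]), 'position': array([ 198.69345735, -591.96761079,  230.22724001]), 'ee_rot': array([-1.61104318e-01,  9.86936792e-01,  1.05848867e-03, -2.15181239e-04]), 'contact_force': array([-0.47767077, -0.20837693,  0.5889399 ]), 'wrist_torque': array([-0.0334045 ,  0.01416335, -0.00749031]), 'gripper_width': 85.61884981437821} 18.700000000000003
[[473.2815304    0.         322.83177237]
 [  0.         473.2815304  199.29790765]
 [  0.           0.           1.        ]] [[ 4.36384567e-01 -6.82302487e-01  5.86542263e-01  1.47056441e+03]
 [ 8.99738216e-01  3.35471448e-01 -2.79159541e-01 -4.08291730e+02]
 [-6.29693306e-03  6.49555405e-01  7.60288185e-01  1.29573703e+03]
 [ 0.00000000e+00  0.00000000e+00  0.00000000e+00  1.00000000e+00]] ['image', 'camera_matrix', 'world_from_camera']
[[390.2165771    0.         317.99758075]
 [  0.         390.2165771  196.74435884]
 [  0.           0.           1.        ]] [[ 2.87135176e-02  9.96313527e-01 -8.08386655e-02  4.98138556e+02]
 [-9.99586104e-01  2.87631318e-02 -5.50923178e-04  1.99367560e+00]
 [ 1.77628098e-03  8.08210256e-02  9.96727047e-01  1.21256281e+03]
 [ 0.00000000e+00  0.00000000e+00  0.00000000e+00  1.00000000e+00]] ['image', 'camera_matrix', 'world_from_camera']
```

View pics/scene0.png

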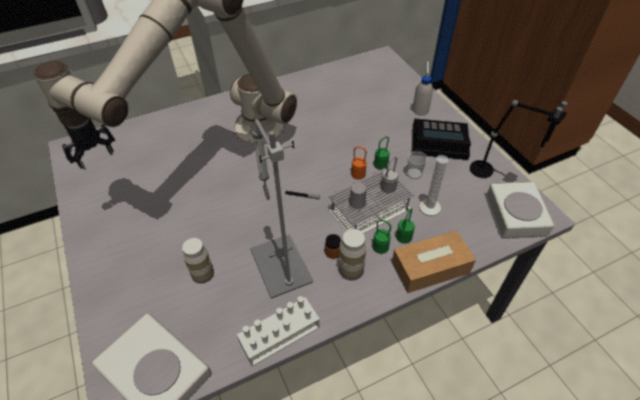

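View pics/top0.png

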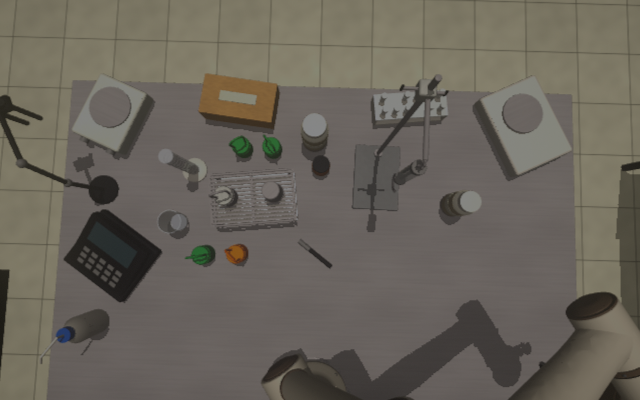

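Run:
```python
import cv2
s=cv2.imread("pics/scene0.png");t=cv2.imread("pics/top0.png")
f=lambda im,x,y,w,h,k,n:cv2.imwrite(n,cv2.resize(im[y:y+h,x:x+w],None,fx=k,fy=k,interpolation=cv2.INTER_CUBIC))
f(s,320,130,130,100,6,"pics/c1.png");f(s,220,110,110,190,3,"pics/c2.png");f(t,190,120,120,120,5,"pics/c3.png");f(t,340,70,120,150,4,"pics/c4.png")
```

```text
(no output)
```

View pics/c1.png

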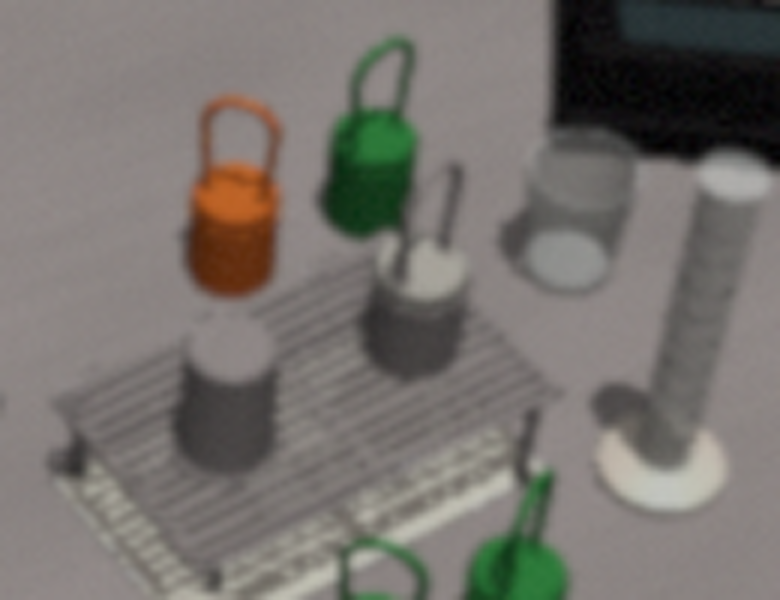

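View pics/c2.png

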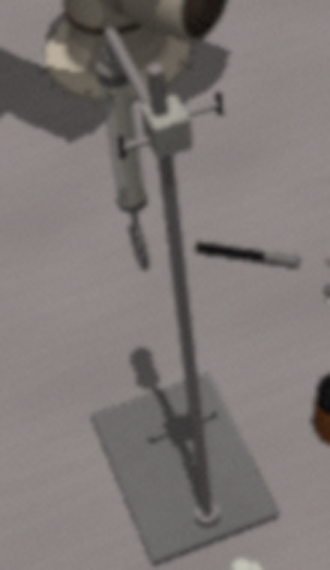

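View pics/c3.png

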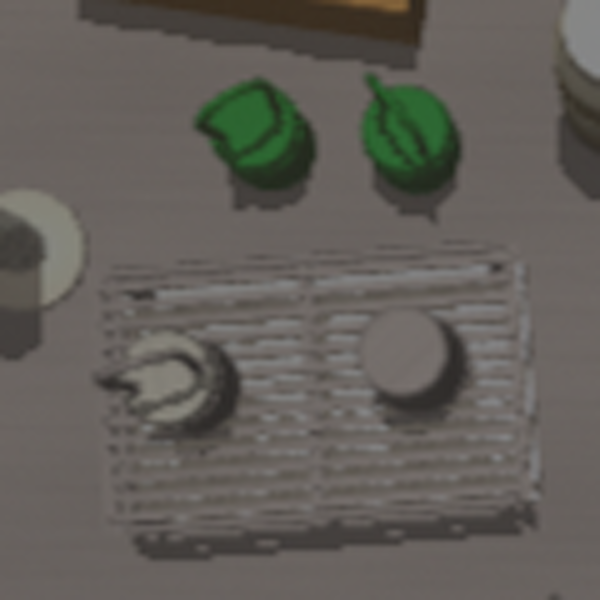

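View pics/c4.png

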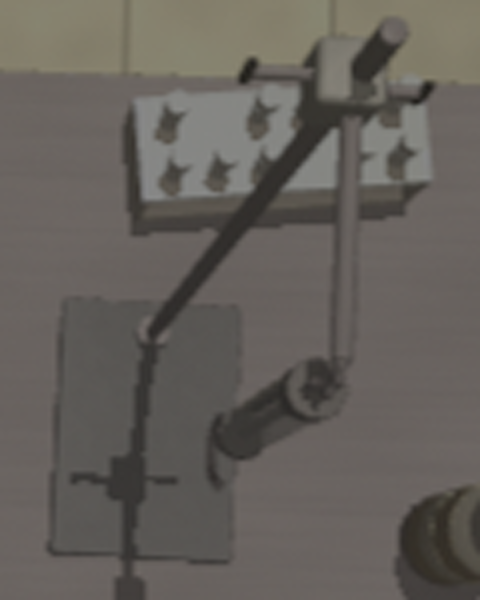

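```bash
cat > h.py <<'E'
import numpy as np,cv2
C={n:np.load(n+".npz") for n in("scene","top")}
def proj(n,P):
    K,T=C[n]["K"],C[n]["T"];P=np.atleast_2d(P)
    c=(P-T[:3,3])@T[:3,:3]; c=c*[1,-1,-1]
    u=c@K.T; return u[:,:2]/u[:,2:]
def ray(n,p):
    K,T=C[n]["K"],C[n]["T"]
    d=np.linalg.inv(K)@[p[0],p[1],1]; d=d*[1,-1,-1]; return T[:3,3],T[:3,:3]@d
def onz(n,p,z):
    o,d=ray(n,p); return o+d*(z-o[2])/d[2]
def tri(a,b):
    o1,d1=ray("scene",a);o2,d2=ray("top",b)
    s=np.linalg.lstsq(np.c_[d1,-d2],o2-o1,rcond=None)[0]
    p,q=o1+s[0]*d1,o2+s[1]*d2
    return (p+q)/2,np.linalg.norm(p-q)
def uc(x0,y0,k,u,v): return np.array([x0+(u+.5)/k-.5,y0+(v+.5)/k-.5])
E
python3 - <<'E'
from h import *
np.set_printoptions(precision=1,suppress=True)
T=lambda u,v:uc(340,70,4,u,v); S=lambda u,v:uc(220,110,3,u,v)
print("foot top", [onz("top",T(*p),12) for p in((62,297),(242,307),(230,560),(50,552))])
print("foot scene",[onz("scene",S(*p),12) for p in((92,415),(208,374),(278,516),(155,562))])
print("rod base",onz("top",T(150,333),12),onz("scene",S(206,514),12))
print("rod top",onz("top",T(395,30),627),onz("scene",S(156,68),627))
print("tube bottom/hook", onz("top",T(325,388),530), onz("scene",S(131,205),365),onz("scene",S(144,268),285))
T=lambda u,v:uc(190,120,5,u,v); S=lambda u,v:uc(320,130,6,u,v)
print("lid",onz("top",T(165,377),149),onz("scene",S(424,270),149))
print("crown",onz("top",T(105,380),222),onz("scene",S(452,170),222),tri(S(452,170),T(105,380)))
print("cup",onz("top",T(405,353),162),onz("scene",S(230,348),162))
print("stand corners",[onz("top",T(*p),80) for p in((102,270),(525,250),(540,497),(110,522))])
E
```

```text
foot top [array([ 764.4, -108.4,   12. ]), array([ 760.5, -249. ,   12. ]), array([ 562.8, -242.1,   12. ]), array([ 564.9, -103.4,   12. ])]
foot scene [array([ 564.4, -242.3,   12. ]), array([ 569.3, -106.4,   12. ]), array([ 768.6, -113.1,   12. ]), array([ 762.1, -247.4,   12. ])]
rod base [ 737.9 -177.6   12. ] [ 733.6 -179.1   12. ]
rod top [ 736.3 -178.2  627. ] [ 739.2 -178.6  627. ]
tube bottom/hook [ 612.1 -177.8  530. ] [ 614.  -177.4  365. ] [ 621.3 -176.   285. ]
lid [581.7 263.5 149. ] [587.6 261.6 149. ]
crown [573.5 276.  222. ] [586.9 270.8 222. ] (array([574.7, 280.1, 207.1]), np.float64(0.12073872895892926))
cup [597.4 131.2 162. ] [601.1 130.9 162. ]
stand corners [array([648.8, 320.3,  80. ]), array([667.7,  73.4,  80. ]), array([523.6,  59.9,  80. ]), array([502. , 308.1,  80. ])]
```

```bash
cat >> h.py <<'E'
def hoop(x,y,yaw,z0=80):
    a=np.linspace(0,np.pi,20); y_=np.r_[20.5,20.5*np.cos(a),-20.5]; z_=np.r_[69,120+21.5*np.sin(a)*1.0,69]
    c,s=np.cos(yaw),np.sin(yaw)
    return np.c_[x-s*y_,y+c*y_,z0+z_]
def circ(x,y,r,z):
    a=np.linspace(0,2*np.pi,40); return np.c_[x+r*np.cos(a),y+r*np.sin(a),0*a+z]
E
python3 - <<'E'
from bench import arm
print([a for a in dir(arm) if a[0]!='_'])
from h import *
x,y=584.5,262
rows=[]
for n,(x0,y0) in(("scene",(375,145)),("top",(200,170))):
    im=cv2.imread(f"pics/{n}0.png")[y0:y0+50,x0:x0+50]
    r=[]
    for yaw in(None,-1.2,-.8,-.4,0,.4,.8,1.2):
        b=cv2.resize(im,None,fx=4,fy=4,interpolation=cv2.INTER_CUBIC)
        if yaw is not None:
            for L,c in((hoop(x,y,yaw),(0,0,255)),(circ(x,y,27,149),(0,255,0)),(circ(x,y,28,80),(255,0,0))):
                p=(proj(n,L)-[x0,y0]+.5)*4-.5
                cv2.polylines(b,[np.round(p*8).astype(int)],False,c,1,cv2.LINE_AA,3)
            cv2.putText(b,str(yaw),(3,195),0,.5,(255,255,255))
        r.append(b)
    rows+= [np.hstack(r[:4]),np.hstack(r[4:])]
cv2.imwrite("pics/o1.png",np.vstack(rows[:2]));cv2.imwrite("pics/o2.png",np.vstack(rows[2:]))
E
```

```text
['IKError', 'get_image', 'hold_point_z', 'job_done', 'read_state']
```

View pics/o1.png

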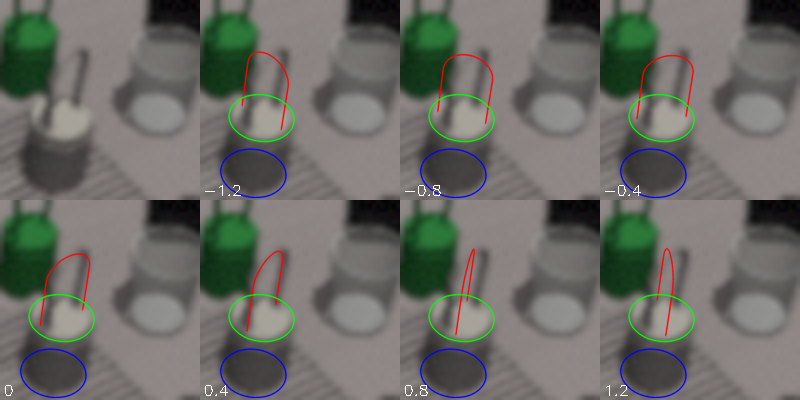

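View pics/o2.png

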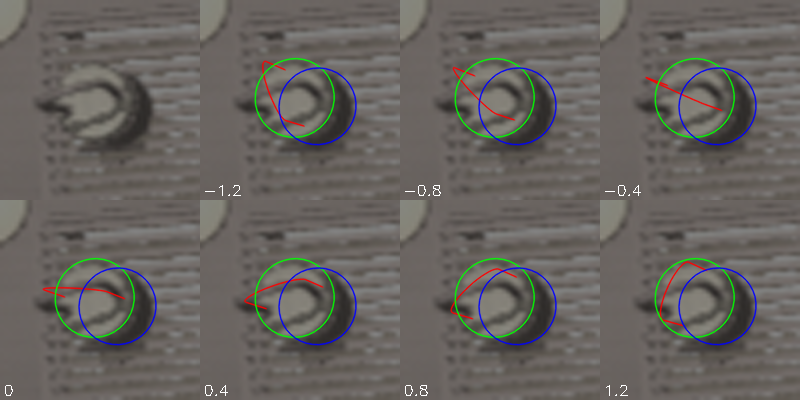

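>>> {"fn": "step_arm", "kwargs": {
  "series": [
    [0.03,0.06,0.02,0,0,0],
    [0.08,0.15,0.04,0,0,0],
    [0.12,0.23,0.06,0,0,0],
    [0.16,0.31,0.08,0,0,0],
    [0.2,0.39,0.1,0,0,0],
    [0.24,0.47,0.12,0,0,0],
    [0.28,0.55,0.14,0,0,0],
    [0.32,0.62,0.16,0,0,0],
    [0.35,0.68,0.17,0,0,0],
    [0.37,0.71,0.17,0,0,0],
    [0.38,0.73,0.17,0,0,0],
    [0.38,0.73,0.17,0,0,0]
  ],
  "jaw": 1
}}

```text
clock: 1.1
position: [351.2, -299.3, 299.1]
ee_rot: [-0.162, 0.987, 0.0, -0.0]
contact_force: [-0.7, -0.2, 0.5]
gripper_width: 85.6
```

Run:
```python
from h import *
np.set_printoptions(precision=0,suppress=True)
for n,p,z in(("orange",(239,258),10),("green",(203,258),10),("cylfoot",(195,170),5),("cylTop",(165,157),240),("beaker",(172,222),5),("beakrim",(178,221),85),("marker",(315,253),8),("bottleb",(467,202),159),("jar",(320,166),70),("bottle_a",(314,125),179),("g1",(243,150),10),("g2",(275,150),10)):
    print(n,onz("top",p,z))
```

```text
orange [401. 238.  10.]
green [398. 348.  10.]
cylfoot [669. 389.   5.]
cylTop [666. 391. 240.]
beaker [505. 451.   5.]
beakrim [508. 404.  85.]
marker [423.   7.   8.]
bottleb [ 581. -401.  159.]
jar [682.  -1.  70.]
bottle_a [776.  19. 179.]
g1 [735. 241.  10.]
g2 [738. 141.  10.]
```

```bash
cat >> h.py <<'E'
from scipy.spatial.transform import Rotation as R
def rot(az,th):
    z=np.array([np.cos(th)*np.cos(az),np.cos(th)*np.sin(az),-np.sin(th)]); y=np.array([-np.sin(az),np.cos(az),0])
    return R.from_matrix(np.c_[np.cross(y,z),y,z])
def cmd(st,pos,Rt=None):
    p=(np.array(pos)-st["position"])/400
    r=(Rt*R.from_quat(st["ee_rot"]).inv()).as_rotvec()/(np.pi/2) if Rt is not None else np.zeros(3)
    return np.round(np.r_[p,r],4)
E
python3 - <<'E'
from h import *
from bench import arm
s=arm.read_state();print(s["joints"],s["position"])
print(cmd(s,[400,0,320],rot(.43,np.radians(65))))
E
```

```text
[-3.52423272e-01  5.50706417e-02 -2.52717727e-01 -4.16998922e-04
 -1.26341201e+00 -8.92208892e-01] [ 351.20492057 -299.30367082  299.09513275]
[ 0.122   0.7483  0.0523  0.1023 -0.2584  0.0651]
```

>>> {"fn": "step_arm", "kwargs": {
  "series": [
    [0.01,0.04,0.01,0.01,-0.02,0],
    [0.02,0.11,0.01,0.015,-0.04,0.01],
    [0.03,0.19,0.02,0.03,-0.07,0.02],
    [0.04,0.27,0.02,0.04,-0.1,0.02],
    [0.06,0.35,0.03,0.05,-0.12,0.03],
    [0.07,0.43,0.03,0.06,-0.15,0.04],
    [0.08,0.51,0.04,0.07,-0.18,0.04],
    [0.09,0.59,0.04,0.08,-0.2,0.05],
    [0.1,0.66,0.05,0.09,-0.23,0.06],
    [0.11,0.71,0.05,0.1,-0.25,0.06],
    [0.12,0.74,0.05,0.1,-0.26,0.065],
    [0.12,0.75,0.05,0.1,-0.26,0.065]
  ]
}}

```text
clock: 2.1
position: [398.3, -0.1, 318.7]
ee_rot: [-0.208, 0.954, 0.044, 0.212]
contact_force: [-0.6, -0.6, -0.4]
gripper_width: 85.2
```

Run:
```python
from h import *
from bench import arm
s=arm.read_state();print(s["joints"],s["position"],s["clock"])
print(cmd(s,[480,215,215],rot(.43,np.radians(42))))
```

```text
[ 0.40882702 -0.30060301 -0.56638846 -0.00596919 -0.8682998  -1.54765621] [ 3.98263381e+02 -1.28515829e-01  3.18699158e+02] 2.1
[ 0.2043  0.5378 -0.2592  0.1085 -0.2311  0.0016]
```

>>> {"fn": "step_arm", "kwargs": {
  "series": [
    [0.01,0.03,-0.01,0.01,-0.02,0],
    [0.03,0.09,-0.04,0.02,-0.04,0],
    [0.06,0.15,-0.07,0.03,-0.06,0],
    [0.08,0.21,-0.1,0.04,-0.09,0],
    [0.11,0.28,-0.13,0.055,-0.12,0],
    [0.13,0.35,-0.16,0.07,-0.15,0],
    [0.16,0.41,-0.19,0.08,-0.18,0],
    [0.18,0.47,-0.22,0.095,-0.2,0],
    [0.2,0.51,-0.25,0.1,-0.22,0],
    [0.2,0.53,-0.26,0.105,-0.23,0],
    [0.2,0.54,-0.26,0.108,-0.23,0],
    [0.2,0.54,-0.26,0.108,-0.23,0]
  ]
}}

```text
clock: 3.1
position: [456.8, 143.6, 296.8]
ee_rot: [-0.262, 0.886, -0.064, 0.377]
contact_force: [0.1, -0.7, 1.2]
gripper_width: 85.3
```

Run:
```python
from h import *
from bench import arm
np.set_printoptions(precision=3,suppress=True)
s=arm.read_state();print(s["joints"],s["position"],s["clock"])
t=R.from_quat(s["ee_rot"]).as_matrix(); print(t)
for n in C:
    d=arm.get_image(n); cv2.imwrite(f"pics/{n}1.png",d["image"][:,:,::-1]); print(n,proj(n,s["position"]),proj(n,s["position"]-18.7*t[:,2]))
s1=cv2.imread("pics/scene1.png");t1=cv2.imread("pics/top1.png")
a=cv2.resize(s1[120:240,290:450],None,fx=5,fy=5,interpolation=2);cv2.imwrite("pics/d1.png",a)
b=cv2.resize(t1[160:280,190:350],None,fx=5,fy=5,interpolation=2);cv2.imwrite("pics/d2.png",b)
```

```text
[ 0.35  -0.229 -1.055  1.736 -0.165 -3.017] [456.824 143.58  296.765] 3.1
[[-0.578 -0.417  0.702]
 [-0.513  0.854  0.084]
 [-0.635 -0.312 -0.707]]
scene [[341.802 127.772]] [[339.564 122.288]]
top [[256.072 244.411]] [[255.618 250.424]]
```

View pics/d1.png

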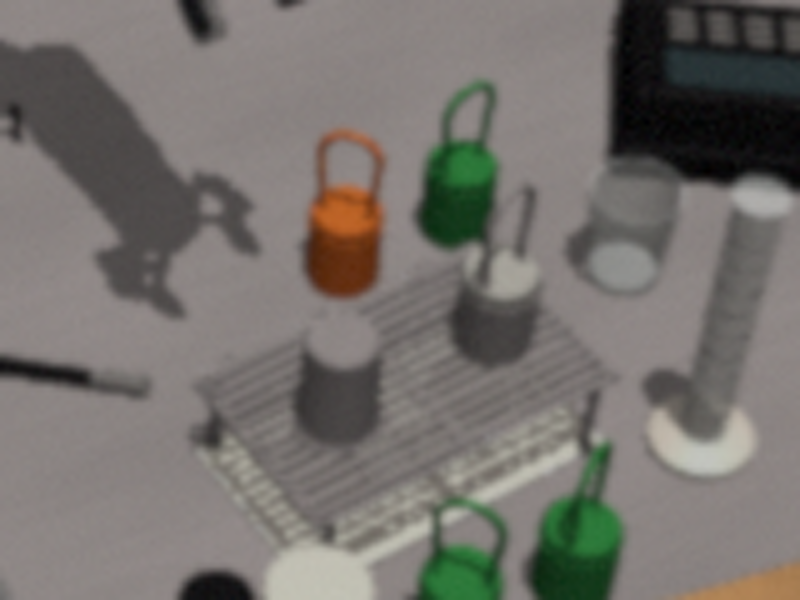

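View pics/d2.png

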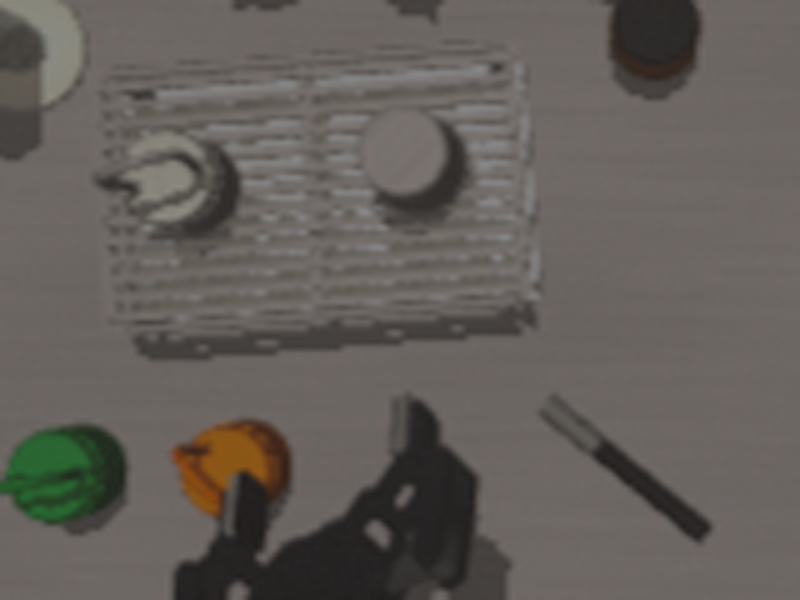

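```bash
cat > kin.py <<'E'
from h import *
import itertools
from scipy.optimize import least_squares
Q=np.array([[-9.88400314e-01,3.85555049e-01,6.64103134e-03,-5.07070224e-04,-1.19399055e+00,-2.58589778e-01],
[-3.52423272e-01,5.50706417e-02,-2.52717727e-01,-4.16998922e-04,-1.26341201,-8.92208892e-01],
[ 0.40882702,-0.30060301,-0.56638846,-0.00596919,-0.8682998,-1.54765621]])
P=[[198.69345735,-591.96761079,230.22724001],[351.20492057,-299.30367082,299.09513275],[398.263,-.1285,318.699]]
E=[[-0.161,.9869,.001,-.0002],[-0.162,0.987,0,0],[-0.208,.954,.044,.212]]
import json,os
if os.path.exists("obs.json"):
    for q,p,e in json.load(open("obs.json")):
        Q=np.vstack([Q,q]);P.append(p);E.append(e)
P=np.array(P);E=R.from_quat(np.array(E))
rz=lambda a:R.from_euler('z',a); ry=lambda a:R.from_euler('y',a); rx=lambda a:R.from_euler('x',a)
# base frame: x fwd,y left; pitch down = +ry. forearm along x
def fk(q,g,s4=1,s6=1):
    a0,d0,L1,L2,e,Lt,b1,b2=g
    R1=rz(q[0]); R2=R1*ry(q[1]); R3=R2*ry(-q[2])
    R4=R3*rx(s4*q[3]); R5=R4*ry(-q[4]); 
    p=R1.apply([a0,b1,d0])+R2.apply([0,0,L1])+R3.apply([L2,0,e])+R5.apply([Lt,b2*0,0])+R4.apply([0,b2,0])
    R6=R5*rx(s6*q[5])
    return p,R6
E
python3 - <<'E'
from bench import arm
from kin import *
s=arm.read_state();json.dump([[list(s["joints"]),list(s["position"]),list(s["ee_rot"])]],open("obs.json","w"))
E
python3 - <<'E'
from kin import *
np.set_printoptions(precision=3,suppress=True)
M0=None
for s4,s6 in itertools.product((1,-1),(1,-1)):
    Ms=[(fk(q,[0]*8,s4,s6)[1].inv()*e) for q,e in zip(Q,E)]
    print(s4,s6,[ (Ms[0].inv()*m).magnitude() for m in Ms]);
    g0=[0,250,400,350,0,200,-160,0]
    f=lambda g:np.r_[np.ravel([fk(q,g,s4,s6)[0]-p for q,p in zip(Q,P)]),(np.array(g)-g0)*.01]
    r=least_squares(f,g0);print(r.x,r.fun[:12])
E
```

```text
1 1 [0.0, 1.267595026405148, 2.585034135617592, 2.0641262713147186]
[279.603  47.701 592.576  90.66   69.657 383.019 -96.686 -61.119] [  5.792  -5.751  14.739 -11.939   6.228  -3.793   6.521   1.617  -8.311
  -0.428  -2.598  -2.614]
1 -1 [0.0, 0.0005102279280894692, 0.01128487254271646, 2.8225138816757003]
[279.603  47.701 592.576  90.66   69.657 383.019 -96.686 -61.119] [  5.792  -5.751  14.739 -11.939   6.228  -3.793   6.521   1.617  -8.311
  -0.428  -2.598  -2.614]
-1 1 [0.0, 1.2677157507621994, 2.5776934841908576, 0.7702911635844615]
[   0.612  160.241  564.398  421.209    0.15   297.166   -0.096 -159.699] [-0.034  0.06   0.067  0.064 -0.019 -0.005  0.004  0.004 -0.054  0.006
 -0.026  0.   ]
-1 -1 [0.0, 0.0006533818018570047, 0.0005433225839321016, 0.0002285620249636158]
[   0.612  160.241  564.398  421.209    0.15   297.166   -0.096 -159.699] [-0.034  0.06   0.067  0.064 -0.019 -0.005  0.004  0.004 -0.054  0.006
 -0.026  0.   ]
```

```bash
cat >> kin.py <<'E'
G=[0.612,160.241,564.398,421.209,.15,297.166,-.096,-159.7]
M=fk(Q[0],G,-1,-1)[1].inv()*E[0]
lo=np.array([-3.14,-1.21,-1.07,-3.16,-2.99,-3.1])+.03;hi=np.array([3.14,2.06,1.41,2.05,-.16,3.1])-.03
def F(q):
    p,r=fk(q,G,-1,-1); return p,r*M
def ik(p,Rt,seeds=40,rng=np.random.default_rng(0),q0=None):
    S=[]
    for i in range(seeds):
        x0=rng.uniform(lo,hi) if q0 is None else q0
        def f(q):
            a,b=F(q); return np.r_[(a-p)/100,(Rt*b.inv()).as_rotvec()]
        r=least_squares(f,x0,bounds=(lo,hi))
        if r.cost<1e-6 and not any(np.linalg.norm(r.x-s)<.05 for s in S): S.append(r.x)
    return S
E
python3 - <<'E'
from kin import *
np.set_printoptions(precision=2,suppress=True)
def tcp(g,az,th): return np.array(g)+18.7*rot(az,th).as_matrix()[:,2]
for th in(20,30,38,45,50,60):
  for az,g,n in((.43,(584,262,112),"can"),(-.03,(613,-175,146+32),"hook")):
   for fl in(0,1):
    Rt=rot(az,np.radians(th)); Rt=Rt*R.from_euler('z',np.pi*fl)
    for q in ik(tcp(g,az,np.radians(th)),Rt): print(th,n,fl,q, q[1]-q[2])
E
```

```text
20 can 0 [ 0.03  0.58 -0.73 -2.68 -0.98  1.45] 1.3104468203778907
20 can 1 [ 0.03  0.58 -0.73 -2.68 -0.98 -1.69] 1.3106866566584645
20 hook 0 [-0.67  0.39 -0.49 -2.14 -0.73  0.96] 0.8781744325888698
20 hook 1 [-0.67  0.39 -0.49 -2.15 -0.73 -2.18] 0.8783675120084316
30 can 0 [ 0.07  0.47 -0.62 -2.58 -0.61  1.28] 1.0903201820038442
30 can 1 [ 0.07  0.47 -0.62 -2.58 -0.61 -1.86] 1.0906318223266736
30 hook 0 [-0.5   0.3  -0.35 -1.77 -0.41  0.46] 0.6583977714528788
30 hook 1 [-0.5   0.3  -0.35 -1.77 -0.41 -2.68] 0.6584874669886782
38 can 0 [ 0.18  0.4  -0.44 -2.24 -0.25  0.85] 0.8395107668262621
38 can 1 [ 0.18  0.4  -0.44 -2.25 -0.25 -2.29] 0.8400224755857459
60 hook 0 [-0.02  0.29 -0.44  0.01 -0.31 -1.59] 0.7355636924730005
60 hook 1 [-0.02  0.29 -0.44  0.01 -0.31  1.55] 0.7359866579580994
```

Run:
```python
from kin import *
np.set_printoptions(precision=2,suppress=True)
def tcp(g,az,th): return np.array(g)+18.7*rot(az,th).as_matrix()[:,2]
def pts(q):
    R1=rz(q[0]);R2=R1*ry(q[1]);R3=R2*ry(-q[2]);R4=R3*rx(-q[3])
    e=np.array([0,0,160])+R2.apply([0,0,564]); w=e+R3.apply([421,0,0]); return np.round(np.r_[e,w,w+R4.apply([0,-160,0])])
for th in(20,25,30,35):
  for az,g,n in((.43,(584,262,112),"can"),(.6,(584,262,112),"can"),(.75,(584,262,112),"can"),(-.03,(613,-175,178),"hook"),(.12,(613,-175,178),"hook"),(.25,(613,-175,178),"hook")):
   for fl in(0,):
    Rt=rot(az,np.radians(th)); Rt=Rt*R.from_euler('z',np.pi*fl)
    for q in ik(tcp(g,az,np.radians(th)),Rt,15): print(th,n,az,q,pts(q))
```

```text
20 can 0.43 [ 0.03  0.58 -0.73 -2.68 -0.98  1.45] [309.   9. 632. 417.  12. 225. 345. 153. 207.]
20 can 0.6 [-0.01  0.56 -0.6  -2.39 -0.91  1.28] [301.  -2. 637. 466.  -3. 249. 367. 115. 207.]
20 can 0.75 [-0.01  0.56 -0.5  -2.15 -0.88  1.11] [298.  -3. 639. 507.  -5. 273. 391.  84. 207.]
20 hook -0.03 [-0.67  0.39 -0.49 -2.14 -0.73  0.96] [ 167. -132.  682.  378. -299.  358.  351. -166.  273.]
20 hook 0.12 [-0.66  0.4  -0.4  -1.92 -0.78  0.8 ] [ 173. -135.  680.  404. -315.  377.  352. -205.  272.]
20 hook 0.25 [-0.66  0.42 -0.33 -1.76 -0.86  0.7 ] [ 182. -141.  675.  425. -329.  387.  359. -239.  272.]
25 can 0.43 [ 0.05  0.52 -0.68 -2.65 -0.8   1.38] [280.  13. 649. 430.  19. 256. 353. 157. 229.]
25 can 0.6 [ 0.03  0.51 -0.55 -2.32 -0.73  1.16] [273.   8. 653. 480.  14. 287. 374. 120. 229.]
25 can 0.75 [ 0.04  0.5  -0.45 -2.06 -0.73  0.97] [272.  10. 654. 516.  20. 311. 398.  90. 229.]
25 hook -0.03 [-0.6   0.34 -0.43 -2.   -0.57  0.76] [ 155. -107.  692.  406. -278.  400.  360. -167.  295.]
25 hook 0.12 [-0.6   0.36 -0.35 -1.78 -0.65  0.61] [ 163. -111.  688.  427. -289.  413.  3
[... 647 characters left out ...]
2  0.35 -0.27 -1.49 -0.65  0.35] [ 167.  -97.  690.  465. -269.  446.  378. -234.  316.]
35 can 0.43 [ 0.12  0.42 -0.53 -2.45 -0.41  1.1 ] [231.  27. 674. 473.  55. 330. 375. 167. 271.]
35 can 0.6 [ 0.18  0.41 -0.39 -1.97 -0.37  0.67] [223.  40. 677. 510.  91. 373. 395. 133. 271.]
35 can 0.75 [ 0.2   0.42 -0.33 -1.71 -0.45  0.49] [226.  46. 675. 527. 106. 386. 416. 106. 271.]
35 hook -0.03 [-0.35  0.28 -0.31 -1.4  -0.26  0.01] [ 147.  -53.  702.  476. -172.  468.  384. -168.  337.]
35 hook 0.12 [-0.4   0.3  -0.28 -1.35 -0.43  0.08] [ 154.  -66.  699.  478. -204.  467.  385. -202.  337.]
35 hook 0.25 [-0.44  0.33 -0.24 -1.31 -0.57  0.13] [ 164.  -77.  694.  484. -229.  467.  391. -231.  337.]
```

>>> {"fn": "step_arm", "kwargs": {
  "series": [
    [0,0,0,0,0,0]
  ]
}}

```text
clock: 3.28
position: [456.8, 142.2, 295.7]
ee_rot: [-0.258, 0.888, -0.062, 0.376]
contact_force: [-0.0, -1.4, 0.2]
gripper_width: 85.3
```

```bash
cat > plan.py <<'E'
from kin import *
np.set_printoptions(precision=3,suppress=True)
def rowsfor(path,s):
    P0=np.array(s["position"]);R0=R.from_quat(s["ee_rot"]);out=[]
    pp,rr=P0,R0
    for q in path:
        p,r=F(q); out.append(np.r_[(p-P0)/400,(r*R0.inv()).as_rotvec()/(np.pi/2)])
        print(np.round(out[-1],3).tolist(),"d %.0f ang %.1f z %.0f q"%(np.linalg.norm(p-pp),np.degrees((r*rr.inv()).magnitude()),p[2]),np.round(q,2)); pp,rr=p,r
E
python3 - <<'E'
from plan import *
from bench import arm
s=arm.read_state();print(s["joints"],s["position"])
th=np.radians(28);az=.6;d=rot(az,th).as_matrix()[:,2]
qp=ik(np.array([584,262,112])-(120-18.7)*d,rot(az,th),10)[0];print("pre",qp)
q0=s["joints"];mid=np.array([.1,0.05,-.75,-.5,-.7,-.9])
n=16
path=[q0+(mid-q0)*k/n for k in range(1,n+1)]+[mid+(qp-mid)*k/n for k in range(1,n+1)]
rowsfor(path,s)
E
```

```text
[ 0.353 -0.228 -1.056  1.721 -0.165 -3.014] [456.844 142.197 295.744]
pre [-0.011  0.22  -0.63  -2.002 -0.592  0.824]
[0.045, -0.09, 0.003, -0.016, 0.007, -0.029] d 40 ang 3.1 z 297 q [ 0.34 -0.21 -1.04  1.58 -0.2  -2.88]
[0.077, -0.182, -0.004, -0.032, 0.021, -0.058] d 39 ang 3.2 z 294 q [ 0.32 -0.19 -1.02  1.44 -0.23 -2.75]
[0.094, -0.273, -0.019, -0.047, 0.041, -0.084] d 38 ang 3.2 z 288 q [ 0.31 -0.18 -1.    1.3  -0.26 -2.62]
[0.097, -0.36, -0.044, -0.06, 0.066, -0.107] d 36 ang 3.3 z 278 q [ 0.29 -0.16 -0.98  1.17 -0.3  -2.49]
[0.086, -0.441, -0.076, -0.07, 0.097, -0.127] d 35 ang 3.4 z 265 q [ 0.27 -0.14 -0.96  1.03 -0.33 -2.35]
[0.064, -0.511, -0.115, -0.076, 0.133, -0.143] d 33 ang 3.5 z 250 q [ 0.26 -0.12 -0.94  0.89 -0.37 -2.22]
[0.03, -0.57, -0.159, -0.077, 0.172, -0.154] d 32 ang 3.6 z 232 q [ 0.24 -0.11 -0.92  0.75 -0.4  -2.09]
[-0.012, -0.614, -0.207, -0.072, 0.213, -0.16] d 31 ang 3.8 z 213 q [ 0.23 -0.09 -0.9   0.61 -0.43 -1.96]
[-0.061, -0.643, -0.257, -0.061, 0.255, -0.161] d 30 ang 3.9 z 193 q [ 0.21 -0.07 -0.88  0.47 -0.47 -1.83]
[-0.113, -0.656, -0.307, -0.045, 0
[... 1658 characters left out ...]
71, 0.334, 0.131, 0.156] d 22 ang 3.6 z 107 q [ 0.03  0.16 -0.67 -1.44 -0.63  0.18]
[-0.112, 0.088, -0.452, 0.333, 0.091, 0.158] d 22 ang 3.6 z 115 q [ 0.02  0.17 -0.67 -1.53 -0.63  0.28]
[-0.067, 0.115, -0.432, 0.328, 0.051, 0.158] d 22 ang 3.5 z 123 q [ 0.02  0.18 -0.66 -1.63 -0.62  0.39]
[-0.02, 0.137, -0.411, 0.321, 0.012, 0.154] d 23 ang 3.5 z 132 q [ 0.01  0.19 -0.65 -1.72 -0.61  0.5 ]
[0.03, 0.154, -0.388, 0.31, -0.025, 0.149] d 23 ang 3.5 z 141 q [ 0.    0.2  -0.64 -1.81 -0.61  0.61]
[0.081, 0.166, -0.364, 0.296, -0.061, 0.14] d 23 ang 3.5 z 150 q [-0.    0.21 -0.64 -1.91 -0.6   0.72]
[0.133, 0.173, -0.34, 0.28, -0.096, 0.13] d 23 ang 3.5 z 160 q [-0.01  0.22 -0.63 -2.   -0.59  0.82]
```

Run:
```python
from plan import *
from bench import arm
s=arm.read_state()
th=np.radians(28);az=.6;d=rot(az,th).as_matrix()[:,2]
qp=ik(np.array([584,262,112])-(120-18.7)*d,rot(az,th),10)[0];print("pre",qp)
q2=ik(np.array([584,262,192])-(140-18.7)*d,rot(az,th),10)[0];print("pre2",q2)
q0=s["joints"];mid=np.array([.05,-.3,-.75,-.5,-.7,-.9])
n=16
path=[q0+(mid-q0)*k/n for k in range(1,n+1)]+[mid+(q2-mid)*k/n for k in range(1,n+1)]
rowsfor(path,s)
```

```text
pre [-0.011  0.22  -0.63  -2.002 -0.592  0.824]
pre2 [ 0.247 -0.029 -0.512 -1.467 -0.312  0.063]
[0.039, -0.096, 0.029, -0.011, -0.006, -0.032] d 43 ang 3.1 z 308 q [ 0.33 -0.23 -1.04  1.58 -0.2  -2.88]
[0.063, -0.195, 0.049, -0.022, -0.005, -0.062] d 41 ang 2.9 z 315 q [ 0.31 -0.24 -1.02  1.44 -0.23 -2.75]
[0.072, -0.292, 0.059, -0.032, 0.002, -0.091] d 39 ang 2.8 z 319 q [ 0.3  -0.24 -1.    1.3  -0.26 -2.62]
[0.067, -0.384, 0.058, -0.039, 0.015, -0.117] d 37 ang 2.7 z 319 q [ 0.28 -0.25 -0.98  1.17 -0.3  -2.49]
[0.05, -0.469, 0.049, -0.044, 0.033, -0.139] d 35 ang 2.6 z 315 q [ 0.26 -0.25 -0.96  1.03 -0.33 -2.35]
[0.023, -0.543, 0.03, -0.045, 0.055, -0.157] d 33 ang 2.6 z 308 q [ 0.24 -0.26 -0.94  0.89 -0.37 -2.22]
[-0.014, -0.604, 0.004, -0.041, 0.081, -0.17] d 30 ang 2.6 z 297 q [ 0.22 -0.26 -0.92  0.75 -0.4  -2.09]
[-0.057, -0.65, -0.028, -0.032, 0.108, -0.177] d 28 ang 2.7 z 285 q [ 0.2  -0.26 -0.9   0.61 -0.43 -1.96]
[-0.104, -0.68, -0.064, -0.018, 0.136, -0.177] d 26 ang 2.8 z 270 q [ 0.18 -0.27 -0.88  0.47 -0.47 -1.83]
[-0.152, -0.693, -0.102, 0.001, 0.164, -0.172] d 25 ang 
[... 1651 characters left out ...]
83, 0.008, 0.125] d 18 ang 1.9 z 229 q [ 0.17 -0.13 -0.6  -1.1  -0.46 -0.3 ]
[-0.029, -0.016, -0.158, 0.285, -0.012, 0.129] d 18 ang 1.8 z 232 q [ 0.19 -0.11 -0.59 -1.17 -0.43 -0.24]
[-0.002, 0.019, -0.149, 0.286, -0.031, 0.132] d 18 ang 1.7 z 236 q [ 0.2  -0.1  -0.57 -1.23 -0.41 -0.18]
[0.024, 0.052, -0.14, 0.286, -0.049, 0.133] d 17 ang 1.6 z 240 q [ 0.21 -0.08 -0.56 -1.29 -0.38 -0.12]
[0.049, 0.085, -0.132, 0.285, -0.066, 0.133] d 17 ang 1.5 z 243 q [ 0.22 -0.06 -0.54 -1.35 -0.36 -0.06]
[0.073, 0.117, -0.124, 0.283, -0.081, 0.132] d 16 ang 1.4 z 246 q [ 0.23 -0.05 -0.53 -1.41 -0.34  0.  ]
[0.097, 0.148, -0.117, 0.28, -0.096, 0.13] d 16 ang 1.3 z 249 q [ 0.25 -0.03 -0.51 -1.47 -0.31  0.06]
```

>>> {"fn": "step_arm", "kwargs": {
  "series": [
    [0.035,-0.09,0.03,-0.011,-0.006,-0.03],
    [0.06,-0.19,0.05,-0.022,-0.005,-0.062],
    [0.07,-0.29,0.06,-0.032,0.002,-0.091],
    [0.067,-0.38,0.058,-0.039,0.015,-0.117],
    [0.05,-0.47,0.05,-0.044,0.033,-0.139],
    [0.023,-0.54,0.03,-0.045,0.055,-0.157],
    [-0.014,-0.6,0.005,-0.041,0.08,-0.17],
    [-0.057,-0.65,-0.028,-0.032,0.108,-0.177],
    [-0.104,-0.68,-0.064,-0.018,0.136,-0.177],
    [-0.152,-0.69,-0.1,0.001,0.164,-0.172],
    [-0.2,-0.69,-0.14,0.026,0.188,-0.16],
    [-0.2,-0.69,-0.14,0.026,0.188,-0.16]
  ]
}}

```text
clock: 4.28
position: [372.8, -130.0, 237.2]
ee_rot: [-0.144, 0.96, -0.046, 0.235]
contact_force: [-0.5, -0.1, 0.3]
gripper_width: 85.8
```

Run:
```python
from plan import *
from bench import arm
s=arm.read_state();print(s["clock"],s["joints"],s["position"])
th=np.radians(28);az=.6;d=rot(az,th).as_matrix()[:,2]
q2=ik(np.array([584,262,192])-(140-18.7)*d,rot(az,th),10)[0];print("pre2",q2)
q0=s["joints"];mid=np.array([.05,-.3,-.75,-.5,-.7,-.9])
n=7;m=15
path=[q0+(mid-q0)*k/n for k in range(1,n+1)]+[mid+(q2-mid)*k/m for k in range(1,m+1)]
rowsfor(path,s)
```

```text
4.2833 [ 0.15  -0.283 -0.849  0.178 -0.535 -1.553] [ 372.831 -129.956  237.221]
pre2 [ 0.247 -0.029 -0.512 -1.467 -0.312  0.063]
[-0.031, 0.014, -0.024, 0.023, 0.012, 0.009] d 17 ang 2.5 z 227 q [ 0.14 -0.29 -0.84  0.08 -0.56 -1.46]
[-0.059, 0.035, -0.047, 0.048, 0.02, 0.021] d 17 ang 2.6 z 219 q [ 0.12 -0.29 -0.82 -0.02 -0.58 -1.37]
[-0.085, 0.065, -0.066, 0.075, 0.026, 0.036] d 17 ang 2.8 z 211 q [ 0.11 -0.29 -0.81 -0.11 -0.61 -1.27]
[-0.107, 0.101, -0.082, 0.104, 0.028, 0.053] d 18 ang 3.0 z 204 q [ 0.09 -0.29 -0.79 -0.21 -0.63 -1.18]
[-0.125, 0.143, -0.093, 0.135, 0.025, 0.072] d 19 ang 3.2 z 200 q [ 0.08 -0.3  -0.78 -0.31 -0.65 -1.09]
[-0.139, 0.191, -0.099, 0.166, 0.019, 0.092] d 20 ang 3.4 z 197 q [ 0.06 -0.3  -0.76 -0.4  -0.68 -0.99]
[-0.148, 0.243, -0.1, 0.197, 0.007, 0.115] d 21 ang 3.6 z 197 q [ 0.05 -0.3  -0.75 -0.5  -0.7  -0.9 ]
[-0.114, 0.287, -0.095, 0.211, -0.016, 0.135] d 22 ang 3.1 z 199 q [ 0.06 -0.28 -0.73 -0.56 -0.67 -0.84]
[-0.08, 0.331, -0.089, 0.223, -0.04, 0.154] d 22 ang 3.0 z 202 q [ 0.08 -0.26 -0.72 -0.63 -0.65 -0.77]
[-0.047, 0.374, -0.082, 0.234, -0.065,
[... 605 characters left out ...]
5, 0.268, -0.209, 0.233] d 20 ang 2.1 z 227 q [ 0.17 -0.14 -0.61 -1.08 -0.47 -0.32]
[0.172, 0.653, -0.015, 0.269, -0.231, 0.238] d 19 ang 2.0 z 231 q [ 0.18 -0.12 -0.59 -1.14 -0.44 -0.26]
[0.201, 0.69, -0.005, 0.269, -0.252, 0.241] d 19 ang 1.9 z 235 q [ 0.19 -0.1  -0.58 -1.21 -0.42 -0.19]
[0.229, 0.726, 0.004, 0.267, -0.271, 0.242] d 19 ang 1.7 z 239 q [ 0.21 -0.08 -0.56 -1.27 -0.39 -0.13]
[0.256, 0.761, 0.013, 0.264, -0.289, 0.242] d 18 ang 1.6 z 242 q [ 0.22 -0.07 -0.54 -1.34 -0.36 -0.07]
[0.282, 0.795, 0.022, 0.26, -0.306, 0.241] d 18 ang 1.5 z 246 q [ 0.23 -0.05 -0.53 -1.4  -0.34 -0.  ]
[0.307, 0.829, 0.029, 0.255, -0.32, 0.239] d 17 ang 1.4 z 249 q [ 0.25 -0.03 -0.51 -1.47 -0.31  0.06]
```

>>> {"fn": "step_arm", "kwargs": {
  "series": [
    [-0.059,0.035,-0.047,0.048,0.02,0.021],
    [-0.107,0.1,-0.08,0.104,0.028,0.053],
    [-0.139,0.19,-0.1,0.166,0.019,0.092],
    [-0.114,0.285,-0.095,0.211,-0.016,0.135],
    [-0.05,0.37,-0.08,0.234,-0.065,0.171],
    [0.02,0.455,-0.065,0.251,-0.114,0.199],
    [0.08,0.535,-0.045,0.263,-0.163,0.22],
    [0.14,0.61,-0.025,0.268,-0.209,0.233],
    [0.2,0.685,-0.005,0.269,-0.252,0.241],
    [0.255,0.76,0.013,0.264,-0.289,0.242],
    [0.305,0.83,0.03,0.255,-0.32,0.239],
    [0.305,0.83,0.03,0.255,-0.32,0.239]
  ]
}}

```text
clock: 5.28
position: [499.8, 205.8, 253.1]
ee_rot: [-0.253, 0.817, 0.15, 0.495]
contact_force: [0.0, -1.0, -0.3]
gripper_width: 85.6
```

Run:
```python
from plan import *
from bench import arm
s=arm.read_state();print(s["clock"],s["joints"],s["position"])
th=np.radians(28);az=.6;d=rot(az,th).as_matrix()[:,2]
g=np.array([584,262,112])
for b in(120,60,0): print(b,cmd(s,g-(b-18.7)*d,rot(az,th)))
for n in C:
    dd=arm.get_image(n); cv2.imwrite(f"pics/{n}2.png",dd["image"][:,:,::-1])
s1=cv2.imread("pics/scene2.png");t1=cv2.imread("pics/top2.png")
t=R.from_quat(s["ee_rot"]).as_matrix();p=s["position"]
for n,x0,y0,im,o in(("scene",290,100,s1,"e1"),("top",190,160,t1,"e2")):
    a=cv2.resize(im[y0:y0+120,x0:x0+160],None,fx=5,fy=5,interpolation=2)
    for P in(p,p-18.7*t[:,2],p-t[:,2]*13+42*t[:,1],p-t[:,2]*13-42*t[:,1]):
        u=(proj(n,P)[0]-[x0,y0]+.5)*5-.5; cv2.circle(a,tuple(int(v) for v in u),3,(0,0,255),-1)
    cv2.imwrite(f"pics/{o}.png",a)
```

```text
5.2833 [ 0.264 -0.028 -0.502 -1.461 -0.294  0.05 ] [499.805 205.799 253.113]
120 [ 0.026  0.014 -0.234  0.001  0.005  0.001]
60 [ 0.135  0.089 -0.304  0.001  0.005  0.001]
0 [ 0.245  0.164 -0.375  0.001  0.005  0.001]
```

View pics/e1.png

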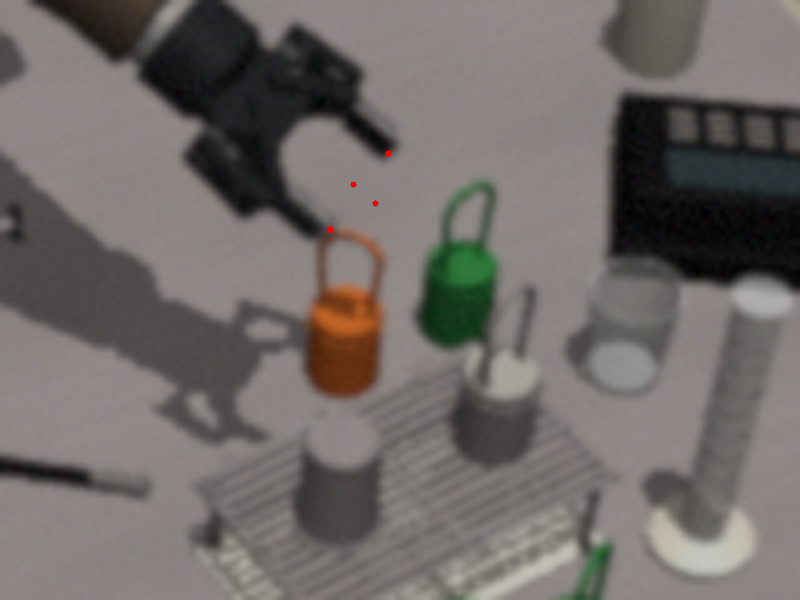

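View pics/e2.png

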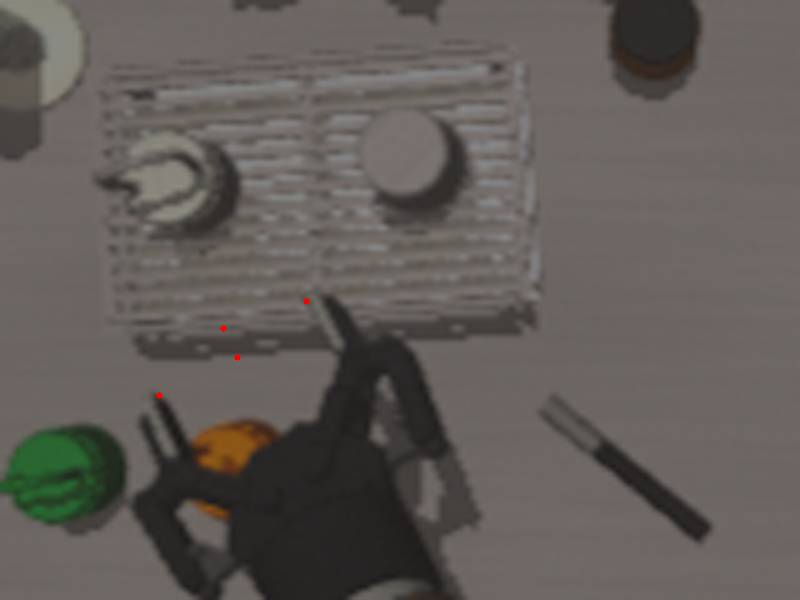

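>>> {"fn": "step_arm", "kwargs": {
  "series": [
    [0.0,0.0,-0.03,0,0,0],
    [0.01,0.0,-0.08,0,0,0],
    [0.015,0.01,-0.13,0,0,0],
    [0.02,0.01,-0.18,0,0,0],
    [0.03,0.015,-0.22,0,0.005,0],
    [0.03,0.017,-0.23,0,0.005,0],
    [0.03,0.017,-0.23,0,0.005,0],
    [0.03,0.017,-0.23,0,0.005,0]
  ]
}}

```text
clock: 6.05
position: [509.4, 207.1, 159.9]
ee_rot: [-0.253, 0.82, 0.149, 0.491]
contact_force: [-0.7, -0.2, -0.4]
gripper_width: 85.2
```

Run:
```python
from plan import *
from bench import arm
s=arm.read_state();print(s["clock"],s["joints"],s["position"],s["joint_vel"])
th=np.radians(28);az=.6;d=rot(az,th).as_matrix()[:,2]
g=np.array([586,263,112])
for b in(90,60,30,0): print(b,cmd(s,g-(b-18.7)*d,rot(az,th)))
```

```text
6.05 [-0.014  0.212 -0.629 -1.987 -0.582  0.811] [509.379 207.132 159.913] [ 0.011 -0.026  0.016 -0.002 -0.001  0.003]
90 [ 0.062  0.051 -0.036  0.004 -0.001  0.003]
60 [ 0.116  0.088 -0.071  0.004 -0.001  0.003]
30 [ 0.171  0.126 -0.106  0.004 -0.001  0.003]
0 [ 0.226  0.163 -0.142  0.004 -0.001  0.003]
```

>>> {"fn": "step_arm", "kwargs": {
  "series": [
    [0.03,0.025,-0.018,0,0,0],
    [0.062,0.05,-0.036,0,0,0],
    [0.09,0.07,-0.054,0,0,0],
    [0.116,0.088,-0.071,0,0,0],
    [0.144,0.107,-0.09,0,0,0],
    [0.171,0.126,-0.106,0,0,0],
    [0.2,0.145,-0.125,0,0,0],
    [0.215,0.156,-0.135,0,0,0],
    [0.226,0.163,-0.142,0.004,0,0.003],
    [0.226,0.163,-0.142,0.004,0,0.003],
    [0.226,0.163,-0.142,0.004,0,0.003],
    [0.226,0.163,-0.142,0.004,0,0.003]
  ]
}}

```text
clock: 7.05
position: [599.8, 272.4, 104.0]
ee_rot: [-0.254, 0.819, 0.152, 0.492]
contact_force: [-0.1, -0.4, 0.2]
gripper_width: 85.5
```

Run:
```python
from plan import *
from bench import arm
s=arm.read_state();print(s["clock"],s["joints"],s["position"],s["contact_force"])
t=R.from_quat(s["ee_rot"]).as_matrix();print("grasp",s["position"]-18.7*t[:,2],t[:,2])
for n in C:
    dd=arm.get_image(n); cv2.imwrite(f"pics/{n}3.png",dd["image"][:,:,::-1])
s1=cv2.imread("pics/scene3.png");t1=cv2.imread("pics/top3.png")
a=cv2.resize(s1[120:220,330:430],None,fx=4,fy=4,interpolation=2)
b=cv2.resize(t1[150:250,190:290],None,fx=4,fy=4,interpolation=2)
cv2.imwrite("pics/f.png",np.hstack([a,b]))
```

```text
7.05 [ 0.061  0.474 -0.505 -2.249 -0.622  1.057] [599.841 272.434 103.993] [-0.109 -0.415  0.19 ]
grasp [586.226 263.1   112.78 ] [ 0.728  0.499 -0.47 ]
```

View pics/f.png

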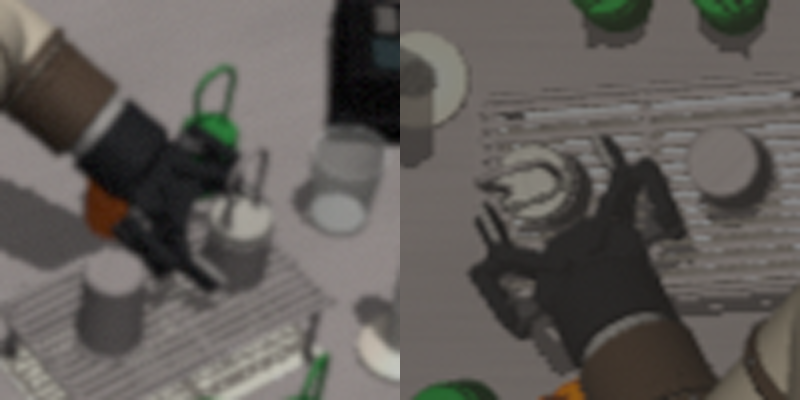

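>>> {"fn": "step_arm", "kwargs": {
  "series": [
    [0,0,0,0,0,0],
    [0,0,0,0,0,0],
    [0,0,0,0,0,0],
    [0,0,0,0,0,0],
    [0,0,0,0,0,0],
    [0,0,0,0,0,0],
    [0,0,0,0,0,0],
    [0,0,0,0,0,0]
  ],
  "jaw": -1
}}

```text
clock: 7.82
position: [599.9, 273.0, 104.2]
ee_rot: [-0.254, 0.818, 0.153, 0.492]
contact_force: [-4.3, -1.2, 4.9]
gripper_width: 54.5
```

>>> {"fn": "step_arm", "kwargs": {
  "series": [
    [0,0,0.01,0,0,0],
    [0,0,0.02,0,0,0],
    [0,0,0.035,0,0,0],
    [0,0,0.05,0,0,0],
    [0,0,0.05,0,0,0],
    [0,0,0.05,0,0,0]
  ]
}}

```text
clock: 8.32
position: [599.7, 272.1, 122.3]
ee_rot: [-0.254, 0.82, 0.152, 0.491]
contact_force: [-0.4, 0.5, -6.0]
gripper_width: 54.5
```

Run:
```python
from plan import *
from bench import arm
s=arm.read_state();print(s["clock"],s["joints"],s["position"],s["contact_force"],s["wrist_torque"],s["gripper_width"])
t=R.from_quat(s["ee_rot"]).as_matrix();print("grasp",s["position"]-18.7*t[:,2],t[:,2])
for n in C:
    dd=arm.get_image(n); cv2.imwrite(f"pics/{n}4.png",dd["image"][:,:,::-1])
s1=cv2.imread("pics/scene4.png");t1=cv2.imread("pics/top4.png")
a=cv2.resize(s1[120:220,330:430],None,fx=4,fy=4,interpolation=2)
b=cv2.resize(t1[150:250,190:290],None,fx=4,fy=4,interpolation=2)
cv2.imwrite("pics/f2.png",np.hstack([a,b]))
```

```text
8.3167 [ 0.082  0.426 -0.477 -2.185 -0.564  0.96 ] [599.674 272.121 122.312] [-0.358  0.486 -5.978] [-1.84   2.732  0.003] 54.530165758535176
grasp [586.077 262.814 131.154] [ 0.727  0.498 -0.473]
```

View pics/f2.png

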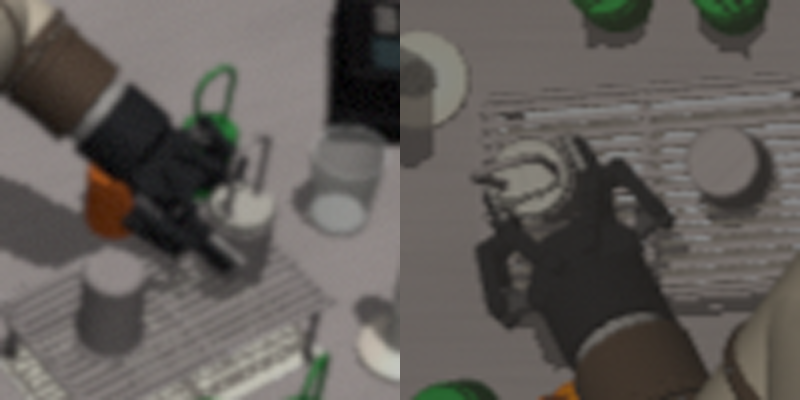

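```bash
cat > seq.py <<'E'
from plan import *
def seq(s,wps,th0=28):
    # wps: list of (grasp xyz, az, n rows)
    q=s["joints"];t=R.from_quat(s["ee_rot"]).as_matrix();g0=s["position"]-18.7*t[:,2];az0=np.arctan2(t[1,2],t[0,2]);th=np.radians(th0)
    path=[]
    for g,az,n in wps:
        for k in range(1,n+1):
            gg=g0+(np.array(g)-g0)*k/n;a=az0+(az-az0)*k/n
            r=ik(gg+18.7*rot(a,th).as_matrix()[:,2],rot(a,th),1,q0=np.clip(q,lo+1e-3,hi-1e-3))
            if not r: print("fail",gg,a);return
            q=r[0];path.append(q)
        g0=np.array(g);az0=az
    rowsfor(path,s)
E
python3 - <<'E'
from seq import *
from bench import arm
seq(arm.read_state(),[((570,250,200),.58,4),((500,60,225),.36,8),((515,-165,218),.12,9)])
E
```

```text
[-0.01, -0.008, 0.043, 0.001, -0.002, -0.003] d 18 ang 0.4 z 139 q [ 0.09  0.38 -0.47 -2.14 -0.53  0.89]
[-0.02, -0.016, 0.087, 0.001, -0.002, -0.007] d 18 ang 0.3 z 157 q [ 0.11  0.34 -0.45 -2.07 -0.48  0.8 ]
[-0.029, -0.025, 0.13, 0.001, -0.002, -0.01] d 18 ang 0.3 z 174 q [ 0.14  0.29 -0.43 -2.   -0.43  0.69]
[-0.039, -0.033, 0.173, 0.001, -0.002, -0.013] d 18 ang 0.3 z 191 q [ 0.17  0.25 -0.41 -1.91 -0.38  0.57]
[-0.061, -0.093, 0.181, 0.001, -0.002, -0.031] d 26 ang 1.6 z 194 q [ 0.13  0.22 -0.44 -1.9  -0.39  0.56]
[-0.082, -0.153, 0.189, 0.001, -0.002, -0.048] d 26 ang 1.6 z 197 q [ 0.09  0.19 -0.47 -1.88 -0.4   0.55]
[-0.103, -0.214, 0.197, 0.001, -0.002, -0.066] d 26 ang 1.6 z 201 q [ 0.05  0.16 -0.5  -1.85 -0.41  0.53]
[-0.125, -0.274, 0.205, 0.001, -0.002, -0.083] d 26 ang 1.6 z 204 q [ 0.01  0.13 -0.52 -1.82 -0.42  0.5 ]
[-0.146, -0.335, 0.212, 0.001, -0.002, -0.101] d 26 ang 1.6 z 207 q [-0.03  0.1  -0.54 -1.79 -0.42  0.48]
[-0.167, -0.395, 0.22, 0.001, -0.002, -0.118] d 26 ang 1.6 z 210 q [-0.07  0.07 -0.55 -1.75 -0.43  0.44]
[-0.189, -0.455, 0.228, 0.001, -0.002, -0.136
[... 414 characters left out ...]
 -0.204] d 25 ang 1.5 z 214 q [-0.33  0.04 -0.56 -1.62 -0.53  0.38]
[-0.192, -0.77, 0.228, 0.001, -0.002, -0.221] d 25 ang 1.5 z 213 q [-0.38  0.06 -0.55 -1.61 -0.55  0.38]
[-0.188, -0.834, 0.226, 0.001, -0.002, -0.238] d 26 ang 1.5 z 212 q [-0.43  0.07 -0.54 -1.59 -0.57  0.38]
[-0.183, -0.897, 0.224, 0.001, -0.002, -0.255] d 26 ang 1.5 z 212 q [-0.48  0.08 -0.52 -1.58 -0.59  0.38]
[-0.179, -0.961, 0.222, 0.001, -0.002, -0.272] d 26 ang 1.5 z 211 q [-0.53  0.1  -0.51 -1.57 -0.61  0.38]
[-0.175, -1.024, 0.22, 0.001, -0.003, -0.289] d 26 ang 1.5 z 210 q [-0.57  0.12 -0.49 -1.56 -0.62  0.38]
[-0.17, -1.088, 0.218, 0.001, -0.003, -0.306] d 26 ang 1.5 z 209 q [-0.61  0.14 -0.47 -1.55 -0.63  0.37]
```

>>> {"fn": "step_arm", "kwargs": {
  "series": [
    [-0.01,-0.008,0.043,0,0,-0.003],
    [-0.02,-0.016,0.09,0,0,-0.007],
    [-0.03,-0.025,0.135,0,0,-0.01],
    [-0.04,-0.04,0.175,0,0,-0.015],
    [-0.06,-0.093,0.185,0,0,-0.031],
    [-0.08,-0.153,0.19,0,0,-0.048],
    [-0.103,-0.214,0.2,0,0,-0.066],
    [-0.125,-0.274,0.205,0,0,-0.083],
    [-0.146,-0.335,0.212,0,0,-0.1],
    [-0.167,-0.395,0.22,0,0,-0.118],
    [-0.19,-0.44,0.23,0,0,-0.13],
    [-0.2,-0.47,0.235,0,0,-0.138]
  ]
}}

```text
clock: 9.42
position: [518.3, 83.5, 216.5]
ee_rot: [-0.163, 0.842, 0.098, 0.504]
contact_force: [0.3, -0.1, -6.3]
gripper_width: 54.5
```

Run:
```python
from seq import *
from bench import arm
s=arm.read_state();print(s["joints"],s["contact_force"],s["gripper_width"])
seq(s,[((510,-165,218),.12,10)])
```

```text
[-0.115  0.026 -0.57  -1.676 -0.438  0.366] [ 0.299 -0.078 -6.31 ] 54.45325248209403
[0.002, -0.062, -0.002, 0.0, -0.002, -0.017] d 25 ang 1.5 z 216 q [-0.17  0.03 -0.57 -1.67 -0.47  0.38]
[0.004, -0.123, -0.004, 0.0, -0.002, -0.033] d 25 ang 1.5 z 215 q [-0.23  0.03 -0.57 -1.65 -0.49  0.38]
[0.006, -0.185, -0.005, 0.0, -0.002, -0.05] d 25 ang 1.5 z 214 q [-0.29  0.04 -0.56 -1.63 -0.51  0.38]
[0.008, -0.246, -0.007, 0.0, -0.002, -0.067] d 25 ang 1.5 z 214 q [-0.34  0.05 -0.56 -1.62 -0.54  0.38]
[0.011, -0.308, -0.009, 0.0, -0.002, -0.084] d 25 ang 1.5 z 213 q [-0.39  0.06 -0.55 -1.6  -0.56  0.38]
[0.013, -0.37, -0.011, 0.0, -0.002, -0.1] d 25 ang 1.5 z 212 q [-0.44  0.07 -0.54 -1.59 -0.58  0.38]
[0.014, -0.431, -0.013, 0.0, -0.002, -0.117] d 25 ang 1.5 z 211 q [-0.49  0.08 -0.53 -1.58 -0.6   0.38]
[0.016, -0.493, -0.015, 0.0, -0.002, -0.134] d 25 ang 1.5 z 211 q [-0.54  0.1  -0.51 -1.57 -0.61  0.38]
[0.018, -0.555, -0.016, -0.0, -0.002, -0.151] d 25 ang 1.5 z 210 q [-0.58  0.11 -0.49 -1.56 -0.63  0.38]
[0.02, -0.616, -0.018, -0.0, -0.002, -0.168] d 25 ang 1.5 z 209 q [-0.62  0.13 -0.48 -1.55 -0.64  0.38]
```

>>> {"fn": "step_arm", "kwargs": {
  "series": [
    [0,-0.05,0,0,0,-0.015],
    [0.003,-0.12,-0.003,0,0,-0.033],
    [0.006,-0.185,-0.005,0,0,-0.05],
    [0.008,-0.246,-0.007,0,0,-0.067],
    [0.01,-0.308,-0.009,0,0,-0.084],
    [0.013,-0.37,-0.011,0,0,-0.1],
    [0.014,-0.43,-0.013,0,0,-0.117],
    [0.016,-0.49,-0.015,0,0,-0.134],
    [0.018,-0.55,-0.016,0,0,-0.151],
    [0.02,-0.6,-0.018,0,0,-0.165],
    [0.02,-0.616,-0.018,0,0,-0.168],
    [0.02,-0.616,-0.018,0,0,-0.168]
  ]
}}

```text
clock: 10.42
position: [528.3, -162.9, 209.5]
ee_rot: [-0.051, 0.856, 0.031, 0.513]
contact_force: [-0.8, -0.2, -5.7]
gripper_width: 54.4
```

```bash
cat > look.py <<'E'
from seq import *
from bench import arm
import sys
i=sys.argv[1]
s=arm.read_state();t=R.from_quat(s["ee_rot"]).as_matrix();g=s["position"]-18.7*t[:,2]
print(s["clock"],"grasp",g,"az",np.arctan2(t[1,2],t[0,2]),"th",np.degrees(-np.arcsin(t[2,2])),"F",s["contact_force"],s["gripper_width"])
for n in C:
    dd=arm.get_image(n); cv2.imwrite(f"pics/{n}{i}.png",dd["image"][:,:,::-1])
s1=cv2.imread(f"pics/scene{i}.png");t1=cv2.imread(f"pics/top{i}.png")
a=cv2.resize(s1[130:240,210:300],None,fx=5,fy=5,interpolation=2)
b=cv2.resize(t1[140:240,340:440],None,fx=5,fy=5,interpolation=2)
cv2.imwrite(f"pics/s{i}.png",a);cv2.imwrite(f"pics/t{i}.png",b)
E
python3 look.py 5
```

```text
10.4167 grasp [ 511.953 -164.836  218.352] az 0.1197781542949099 th 28.089030430753112 F [-0.831 -0.221 -5.658] 54.38966112373446
```

View pics/s5.png

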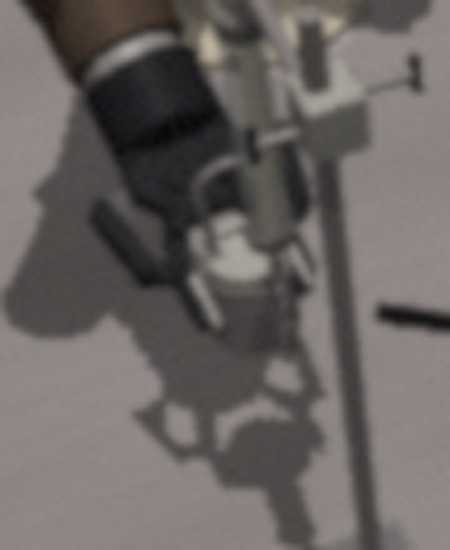

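View pics/t5.png

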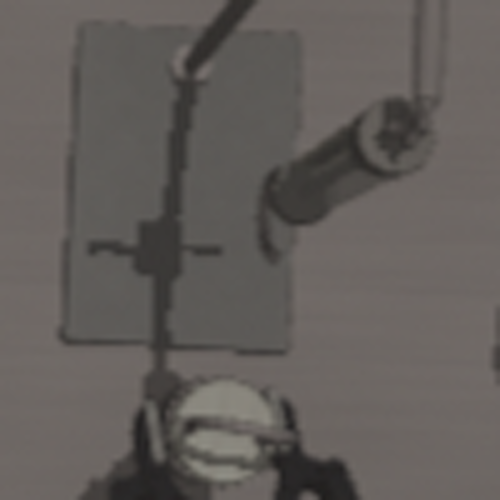

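```bash
cat > ov.py <<'E'
from h import *
import sys
HK=np.array([(-21,26),(-15,9),(-9,0),(0,-3),(9,0),(15,11),(17,27),(12,43),(0,55),(0,80)])
def ov(i,can,yaw,hk,hyaw,ext=0):
    c,s=np.cos(hyaw),np.sin(hyaw)
    H=np.c_[hk[0]+c*HK[:,0],hk[1]+s*HK[:,0],285-ext+HK[:,1]]
    tb=circ(hk[0],hk[1],14,365)
    out=[]
    for n,x0,y0,w,h in(("scene",215,130,90,90),("top",360,150,90,90)):
        im=cv2.imread(f"pics/{n}{i}.png")[y0:y0+h,x0:x0+w]
        a=cv2.resize(im,None,fx=4.4,fy=4.4,interpolation=2);a0=a.copy()
        for L,col in((hoop(can[0],can[1],yaw,can[2]),(0,0,255)),(circ(can[0],can[1],27,can[2]+69),(0,255,0)),(H,(255,255,0)),(tb,(255,0,255))):
            p=(proj(n,L)-[x0,y0]+.5)*4.4-.5
            cv2.polylines(a,[np.round(p*8).astype(int)],False,col,1,cv2.LINE_AA,3)
        out.append(np.hstack([a0,a]))
    cv2.imwrite(f"pics/ov{i}.png",cv2.resize(np.vstack(out),None,fx=.75,fy=.75) if 0 else np.vstack(out)[:, :])
E
python3 - <<'E'
from ov import *
ov(5,(512,-165,218.4-32.8),-.05,(613,-175),-.028)
print(cv2.imread("pics/ov5.png").shape)
x=cv2.imread("pics/ov5.png");cv2.imwrite("pics/ov5a.png",x[:396]);cv2.imwrite("pics/ov5b.png",x[396:])
E
```

```text
(792, 792, 3)
```

View pics/ov5a.png

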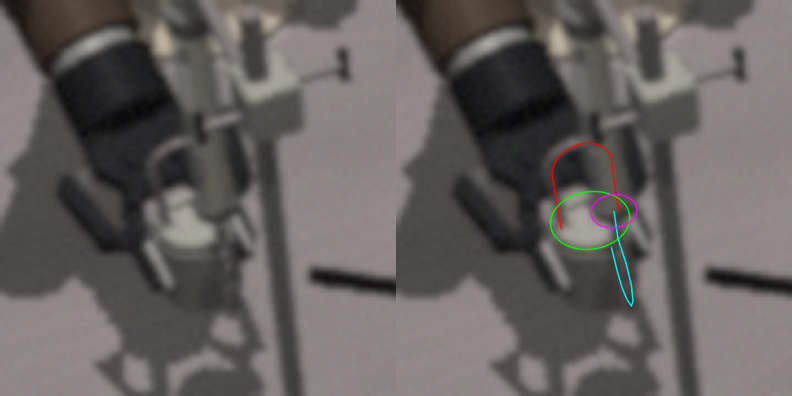

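View pics/ov5b.png

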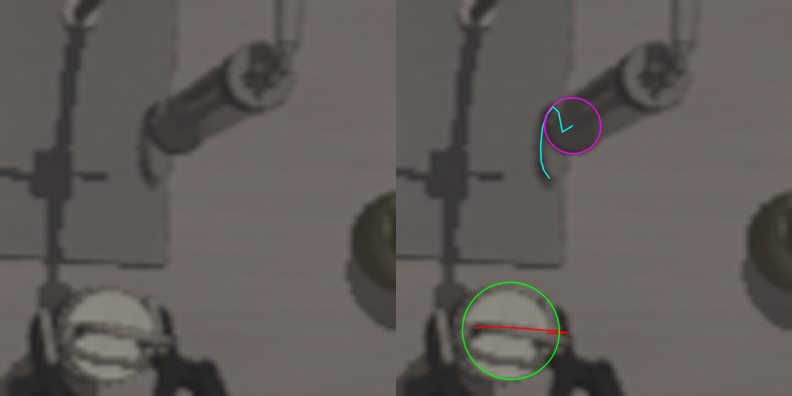

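Run:
```python
from seq import *
from bench import arm
s=arm.read_state()
seq(s,[((530,-175.5,216.5),.12,3),((574,-175.5,216),.12,5),((610,-175.5,216),.12,3),((610,-175.5,180),.12,2),((610,-175.5,110),.12,2)])
```

```text
[0.015, -0.01, -0.002, -0.001, -0.001, 0.0] d 7 ang 0.1 z 209 q [-0.61  0.14 -0.46 -1.55 -0.63  0.37]
[0.031, -0.021, -0.003, -0.001, -0.001, -0.0] d 7 ang 0.0 z 208 q [-0.61  0.15 -0.45 -1.55 -0.63  0.37]
[0.046, -0.031, -0.005, -0.001, -0.001, -0.001] d 7 ang 0.0 z 208 q [-0.61  0.17 -0.43 -1.54 -0.63  0.36]
[0.068, -0.031, -0.005, -0.001, -0.001, -0.001] d 9 ang 0.0 z 208 q [-0.6   0.18 -0.42 -1.55 -0.62  0.36]
[0.09, -0.031, -0.005, -0.001, -0.001, -0.001] d 9 ang 0.0 z 208 q [-0.58  0.19 -0.41 -1.55 -0.61  0.35]
[0.112, -0.031, -0.006, -0.001, -0.001, -0.001] d 9 ang 0.0 z 207 q [-0.57  0.2  -0.39 -1.55 -0.6   0.34]
[0.134, -0.031, -0.006, -0.001, -0.001, -0.001] d 9 ang 0.0 z 207 q [-0.56  0.21 -0.38 -1.55 -0.59  0.34]
[0.156, -0.031, -0.006, -0.001, -0.001, -0.001] d 9 ang 0.0 z 207 q [-0.55  0.22 -0.36 -1.55 -0.58  0.33]
[0.186, -0.031, -0.006, -0.001, -0.001, -0.001] d 12 ang 0.0 z 207 q [-0.53  0.23 -0.34 -1.55 -0.56  0.31]
[0.216, -0.031, -0.006, -0.001, -0.001, -0.001] d 12 ang 0.0 z 207 q [-0.51  0.25 -0.32 -1.54 -0.55  0.3 ]
[0.246, -0.031, -0.006, -0.001, -0.001, -0.001] d 12 ang 0.0 z 207 q [-0.5   0.26 -0.3  -1.54 -0.54  0.29]
[0.246, -0.031, -0.051, -0.001, -0.001, -0.001] d 18 ang 0.0 z 189 q [-0.52  0.3  -0.31 -1.61 -0.56  0.38]
[0.246, -0.031, -0.096, -0.001, -0.001, -0.001] d 18 ang 0.0 z 171 q [-0.55  0.33 -0.33 -1.67 -0.58  0.47]
[0.246, -0.031, -0.184, -0.001, -0.001, -0.001] d 35 ang 0.0 z 136 q [-0.59  0.4  -0.36 -1.78 -0.63  0.64]
[0.246, -0.031, -0.271, -0.001, -0.001, -0.001] d 35 ang 0.0 z 101 q [-0.63  0.48 -0.39 -1.88 -0.68  0.8 ]
```

>>> {"fn": "step_arm", "kwargs": {
  "series": [
    [0.01,-0.01,-0.002,0,0,0.01],
    [0.03,-0.02,-0.004,0,0,0.02],
    [0.046,-0.031,-0.005,0,0,0.04],
    [0.068,-0.031,-0.006,0,0,0.06],
    [0.09,-0.031,-0.006,0,0,0.064],
    [0.112,-0.031,-0.006,0,0,0.064],
    [0.134,-0.03,-0.006,0,0,0.064],
    [0.15,-0.03,-0.006,0,0,0.064],
    [0.156,-0.03,-0.006,0,0,0.064],
    [0.156,-0.03,-0.006,0,0,0.064],
    [0.156,-0.03,-0.006,0,0,0.064]
  ]
}}

```text
clock: 11.43
position: [590.4, -173.4, 207.6]
ee_rot: [-0.095, 0.852, 0.057, 0.511]
contact_force: [0.1, -0.4, -6.8]
gripper_width: 54.6
```

```bash
python3 look.py 6
python3 - <<'E'
from ov import *
ov(6,(574,-175.5,216-32.8),-.05,(613,-175),-.028)
x=cv2.imread("pics/ov6.png");cv2.imwrite("pics/ov6a.png",x[:396]);cv2.imwrite("pics/ov6b.png",x[396:])
E
```

```text
11.4333 grasp [ 574.341 -177.04   216.373] az 0.22151241663579216 th 28.075141591855044 F [ 0.094 -0.354 -6.765] 54.59323451318911
```

View pics/ov6a.png

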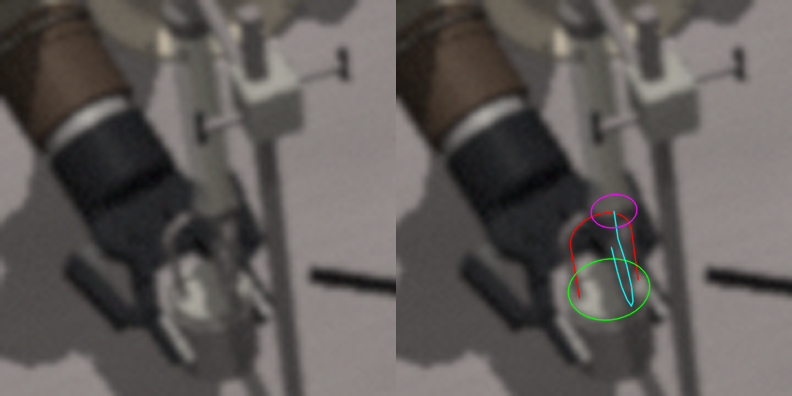

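View pics/ov6b.png

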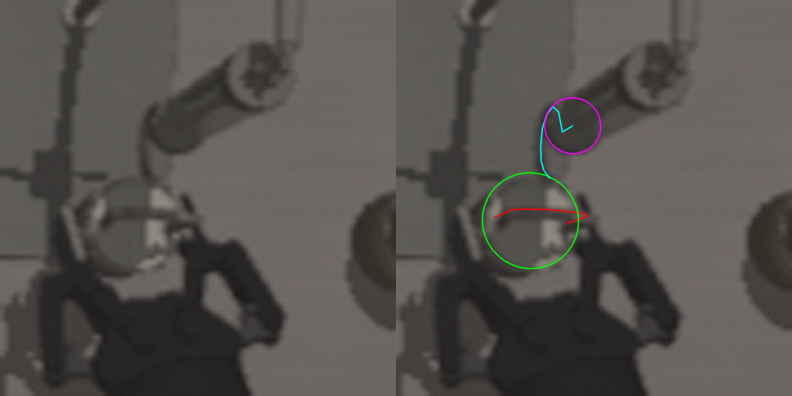

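>>> {"fn": "step_arm", "kwargs": {
  "series": [
    [0.015,0,0,0,0,0],
    [0.03,0.001,0,0,0,0],
    [0.045,0.002,0,0,0,0],
    [0.06,0.003,0,0,0,0],
    [0.075,0.003,0,0,0,0],
    [0.088,0.003,0,0,0,0],
    [0.088,0.003,0,0,0,0],
    [0.088,0.003,0,0,0,0]
  ]
}}

```text
clock: 12.2
position: [626.1, -172.4, 207.5]
ee_rot: [-0.095, 0.852, 0.057, 0.511]
contact_force: [-0.1, -0.4, -6.1]
gripper_width: 54.4
```

```bash
python3 look.py 7
python3 - <<'E'
from ov import *
ov(7,(609.5,-176,216-32.8),-.1,(613,-175),-.028)
x=cv2.imread("pics/ov7.png");cv2.imwrite("pics/ov7a.png",x[:396]);cv2.imwrite("pics/ov7b.png",x[396:])
E
```

```text
12.2 grasp [ 609.984 -176.027  216.266] az 0.22157730063299794 th 28.07195316370581 F [-0.093 -0.362 -6.092] 54.422310347522654
```

View pics/ov7a.png

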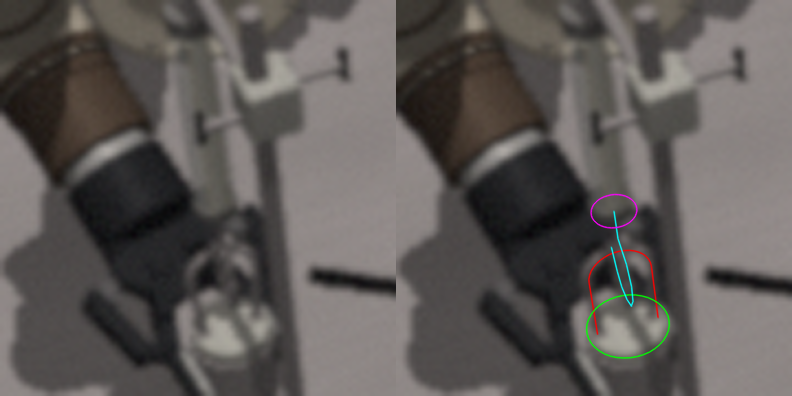

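View pics/ov7b.png

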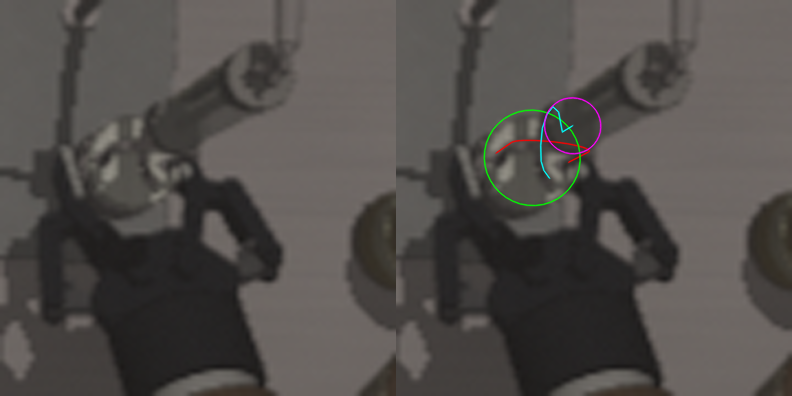

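>>> {"fn": "step_arm", "kwargs": {
  "series": [
    [0,0,-0.01,0,0,0],
    [0,0,-0.022,0,0,0],
    [0,0,-0.034,0,0,0],
    [0,0,-0.046,0,0,0],
    [0,0,-0.058,0,0,0],
    [0,0,-0.068,0,0,0],
    [0,0,-0.077,0,0,0],
    [0,0,-0.085,0,0,0],
    [0,0,-0.093,0,0,0],
    [0,0,-0.1,0,0,0],
    [0,0,-0.108,0,0,0],
    [0,0,-0.115,0,0,0]
  ]
}}

```text
clock: 13.3
position: [626.1, -172.7, 161.9]
ee_rot: [-0.095, 0.852, 0.057, 0.512]
contact_force: [-0.7, -0.6, -4.9]
gripper_width: 54.0
```

```bash
python3 look.py 8
```

```text
13.3 grasp [ 610.008 -176.343  170.634] az 0.22058726069320808 th 28.017525752299193 F [-0.682 -0.566 -4.896] 54.024003406551955
```

View pics/s8.png

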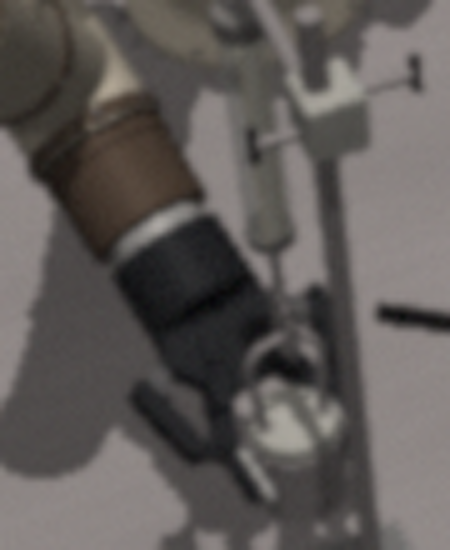

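View pics/t8.png

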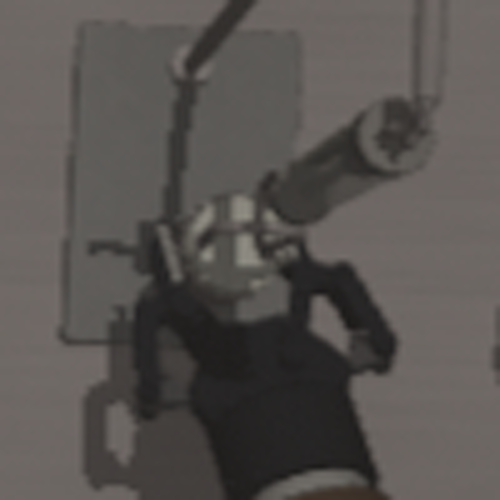

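>>> {"fn": "step_arm", "kwargs": {
  "series": [
    [0,0,-0.007,0,0,0],
    [0,0,-0.015,0,0,0],
    [0,0,-0.022,0,0,0],
    [0,0,-0.03,0,0,0],
    [0,0,-0.037,0,0,0],
    [0,0,-0.045,0,0,0],
    [0,0,-0.052,0,0,0],
    [0,0,-0.06,0,0,0],
    [0,0,-0.067,0,0,0],
    [0,0,-0.073,0,0,0],
    [0,0,-0.077,0,0,0],
    [0,0,-0.077,0,0,0]
  ]
}}

```text
clock: 14.4
position: [625.9, -172.7, 130.7]
ee_rot: [-0.094, 0.852, 0.057, 0.511]
contact_force: [-0.4, 0.3, -2.2]
gripper_width: 54.3
```

```bash
python3 look.py 9
```

```text
14.4 grasp [ 609.761 -176.338  139.462] az 0.2208496496681747 th 28.05982429825545 F [-0.42   0.298 -2.24 ] 54.270443515148045
```

View pics/s9.png

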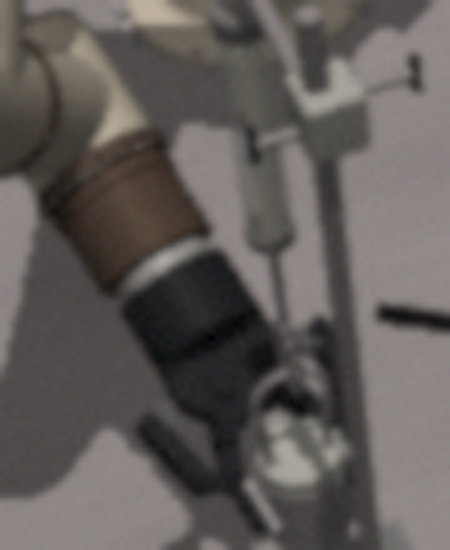

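>>> {"fn": "step_arm", "kwargs": {
  "series": [
    [0,0,-0.007,0,0,0],
    [0,0,-0.014,0,0,0],
    [0,0,-0.021,0,0,0],
    [0,0,-0.028,0,0,0],
    [0,0,-0.035,0,0,0],
    [0,0,-0.041,0,0,0],
    [0,0,-0.046,0,0,0],
    [0,0,-0.05,0,0,0],
    [0,0,-0.05,0,0,0]
  ]
}}

```text
clock: 15.25
position: [625.8, -172.7, 110.6]
ee_rot: [-0.094, 0.852, 0.057, 0.511]
contact_force: [-0.1, 0.4, -0.2]
gripper_width: 54.4
```

>>> {"fn": "step_arm", "kwargs": {
  "series": [
    [0,0,0,0,0,0]
  ]
}}

```text
clock: 15.33
position: [626.0, -172.7, 111.0]
ee_rot: [-0.094, 0.852, 0.057, 0.512]
contact_force: [0.5, 0.3, 0.1]
gripper_width: 54.3
```

>>> {"fn": "step_arm", "kwargs": {
  "series": [
    [0,0,0,0,0,0]
  ]
}}

```text
clock: 15.42
position: [626.0, -172.7, 111.2]
ee_rot: [-0.095, 0.852, 0.057, 0.512]
contact_force: [0.8, -0.4, -0.9]
gripper_width: 54.4
```

>>> {"fn": "step_arm", "kwargs": {
  "series": [
    [0,0,0,0,0,0]
  ]
}}

```text
clock: 15.5
position: [626.0, -172.7, 111.3]
ee_rot: [-0.095, 0.852, 0.057, 0.512]
contact_force: [-0.5, -0.2, -0.1]
gripper_width: 54.5
```

>>> {"fn": "step_arm", "kwargs": {
  "series": [
    [0,0,0,0,0,0]
  ]
}}

```text
clock: 15.58
position: [626.0, -172.7, 111.2]
ee_rot: [-0.095, 0.852, 0.057, 0.512]
contact_force: [-0.2, 0.0, -0.9]
gripper_width: 54.6
```

>>> {"fn": "step_arm", "kwargs": {
  "series": [
    [0,0,0,0,0,0]
  ]
}}

```text
clock: 15.67
position: [625.9, -172.6, 111.2]
ee_rot: [-0.095, 0.852, 0.057, 0.512]
contact_force: [-0.3, -0.1, -0.5]
gripper_width: 54.6
```

>>> {"fn": "step_arm", "kwargs": {
  "series": [
    [0,0,0,0,0,0]
  ]
}}

```text
clock: 15.75
position: [625.9, -172.6, 111.1]
ee_rot: [-0.095, 0.852, 0.057, 0.512]
contact_force: [-0.2, 0.2, -0.7]
gripper_width: 54.2
```

>>> {"fn": "step_arm", "kwargs": {
  "series": [
    [0,0,-0.004,0,0,0],
    [0,0,-0.008,0,0,0],
    [0,0,-0.012,0,0,0],
    [0,0,-0.012,0,0,0],
    [0,0,-0.012,0,0,0]
  ]
}}

```text
clock: 16.17
position: [625.8, -172.6, 105.9]
ee_rot: [-0.094, 0.852, 0.057, 0.511]
contact_force: [0.6, 0.6, -0.2]
gripper_width: 54.5
```

>>> {"fn": "step_arm", "kwargs": {
  "series": [
    [0,0,0,0,0,0]
  ]
}}

```text
clock: 16.25
position: [625.9, -172.7, 106.1]
ee_rot: [-0.094, 0.852, 0.057, 0.512]
contact_force: [0.0, 0.0, 0.6]
gripper_width: 54.1
```

>>> {"fn": "step_arm", "kwargs": {
  "series": [
    [0,0,0,0,0,0]
  ]
}}

```text
clock: 16.33
position: [625.9, -172.7, 106.2]
ee_rot: [-0.095, 0.852, 0.057, 0.512]
contact_force: [0.4, 0.4, 0.3]
gripper_width: 54.5
```

>>> {"fn": "step_arm", "kwargs": {
  "series": [
    [0,0,0,0,0,0]
  ]
}}

```text
clock: 16.42
position: [625.9, -172.7, 106.3]
ee_rot: [-0.095, 0.852, 0.057, 0.512]
contact_force: [-0.0, 0.5, 0.0]
gripper_width: 54.0
```

>>> {"fn": "step_arm", "kwargs": {
  "series": [
    [0,0,0,0,0,0]
  ]
}}

```text
clock: 16.5
position: [625.9, -172.7, 106.3]
ee_rot: [-0.095, 0.852, 0.057, 0.512]
contact_force: [0.2, -0.2, 0.0]
gripper_width: 54.4
```

>>> {"fn": "step_arm", "kwargs": {
  "series": [
    [0,0,0,0,0,0]
  ]
}}

```text
clock: 16.58
position: [625.9, -172.6, 106.2]
ee_rot: [-0.095, 0.852, 0.057, 0.512]
contact_force: [0.1, 0.4, -0.5]
gripper_width: 54.2
```

```bash
python3 look.py 10
```

```text
16.5833 grasp [ 609.783 -176.249  115.027] az 0.22080416304683181 th 28.047367750919328 F [ 0.072  0.38  -0.53 ] 54.226816333001636
```

View pics/s10.png

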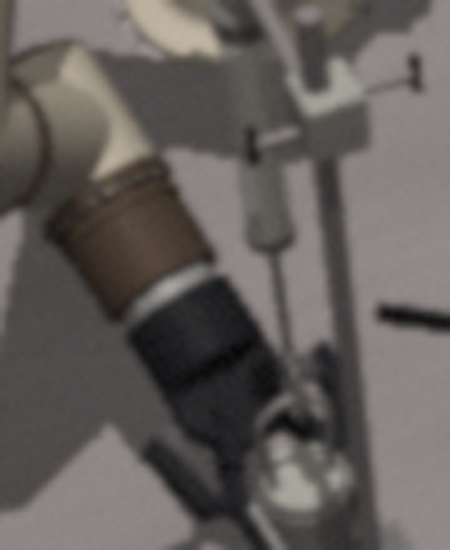

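View pics/t10.png

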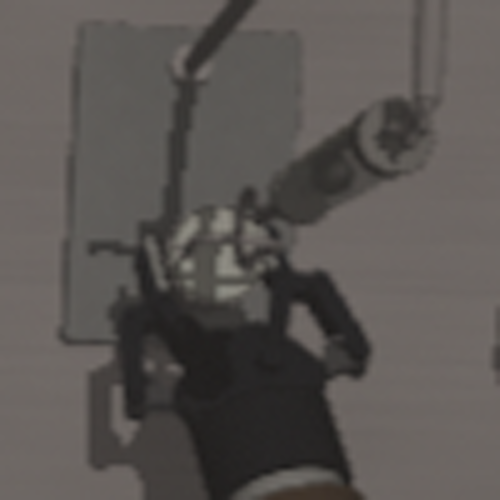

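>>> {"fn": "step_arm", "kwargs": {
  "series": [
    [0,0,0,0,0,0],
    [0,0,0,0,0,0],
    [0,0,0,0,0,0],
    [0,0,0,0,0,0],
    [0,0,0,0,0,0],
    [0,0,0,0,0,0],
    [0,0,0,0,0,0],
    [0,0,0,0,0,0]
  ],
  "jaw": 1
}}

```text
clock: 17.35
position: [625.8, -172.6, 106.1]
ee_rot: [-0.095, 0.852, 0.057, 0.512]
contact_force: [1.0, -0.4, 0.5]
gripper_width: 85.5
```

```bash
python3 look.py 11;  python3 - <<'E'
from seq import *
s=arm.read_state() if 0 else __import__("bench").arm.read_state()
t=R.from_quat(s["ee_rot"]).as_matrix();g=s["position"]-18.7*t[:,2]
seq(s,[(g-150*t[:,2],.2208,10)])
E
```

```text
17.35 grasp [ 609.738 -176.261  114.94 ] az 0.2208454040101897 th 28.05394298721071 F [ 1.046 -0.382  0.459] 85.54443384968326
[-0.032, -0.007, 0.018, 0.0, -0.001, -0.0] d 15 ang 0.1 z 113 q [-0.63  0.46 -0.35 -1.72 -0.74  0.69]
[-0.065, -0.014, 0.035, 0.0, -0.001, -0.0] d 15 ang 0.0 z 120 q [-0.65  0.43 -0.37 -1.69 -0.75  0.67]
[-0.097, -0.022, 0.053, 0.0, -0.001, -0.0] d 15 ang 0.0 z 127 q [-0.66  0.41 -0.38 -1.67 -0.76  0.66]
[-0.129, -0.029, 0.071, 0.0, -0.001, -0.0] d 15 ang 0.0 z 134 q [-0.68  0.38 -0.4  -1.65 -0.77  0.64]
[-0.161, -0.036, 0.088, 0.0, -0.001, -0.0] d 15 ang 0.0 z 141 q [-0.7   0.36 -0.41 -1.62 -0.78  0.62]
[-0.194, -0.043, 0.106, 0.0, -0.001, -0.0] d 15 ang 0.0 z 149 q [-0.71  0.34 -0.42 -1.6  -0.79  0.6 ]
[-0.226, -0.051, 0.123, 0.0, -0.001, -0.0] d 15 ang 0.0 z 156 q [-0.73  0.31 -0.43 -1.57 -0.8   0.59]
[-0.258, -0.058, 0.141, 0.0, -0.001, -0.0] d 15 ang 0.0 z 163 q [-0.75  0.29 -0.44 -1.55 -0.82  0.57]
[-0.291, -0.065, 0.159, 0.0, -0.001, -0.0] d 15 ang 0.0 z 170 q [-0.77  0.26 -0.45 -1.52 -0.83  0.55]
[-0.323, -0.072, 0.176, 0.0, -0.001, -0.0] d 15 ang 0.0 z 177 q [-0.79  0.24 -0.46 -1.49 -0.85  0.53]
```

View pics/s11.png

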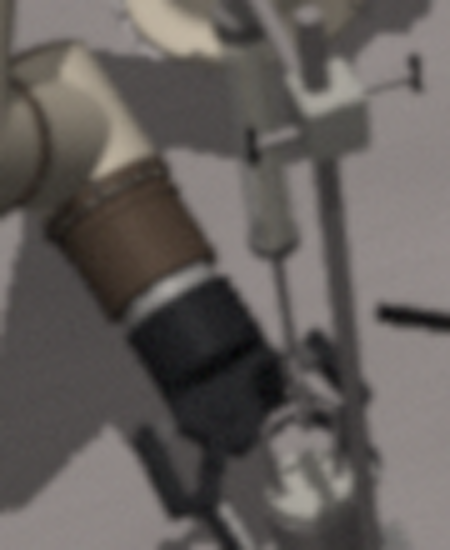

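View pics/t11.png

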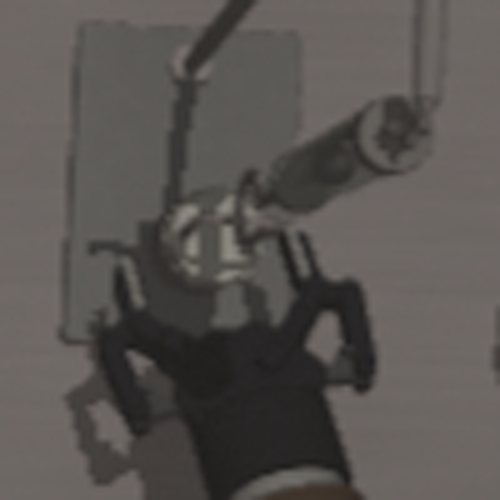

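>>> {"fn": "step_arm", "kwargs": {
  "series": [
    [-0.015,-0.003,0.008,0,0,0],
    [-0.04,-0.009,0.022,0,0,0],
    [-0.07,-0.016,0.038,0,0,0],
    [-0.1,-0.022,0.055,0,0,0],
    [-0.13,-0.029,0.071,0,0,0],
    [-0.16,-0.036,0.088,0,0,0],
    [-0.194,-0.043,0.106,0,0,0],
    [-0.226,-0.05,0.123,0,0,0],
    [-0.258,-0.058,0.141,0,0,0],
    [-0.29,-0.065,0.159,0,0,0],
    [-0.32,-0.072,0.176,0,0,0],
    [-0.32,-0.072,0.176,0,0,0]
  ]
}}

```text
clock: 18.45
position: [496.1, -202.2, 178.3]
ee_rot: [-0.095, 0.852, 0.055, 0.512]
contact_force: [0.3, 0.3, -0.5]
gripper_width: 85.1
```

```bash
python3 look.py 12
```

```text
18.45 grasp [ 479.956 -205.737  187.121] az 0.21822601345919287 th 28.009441550848738 F [ 0.268  0.267 -0.455] 85.08518923448376
```

View pics/s12.png

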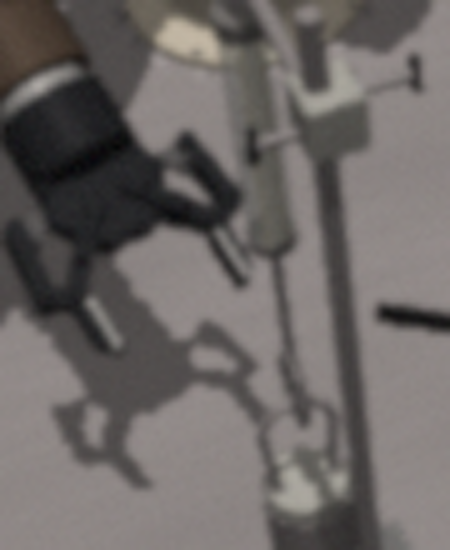

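View pics/t12.png

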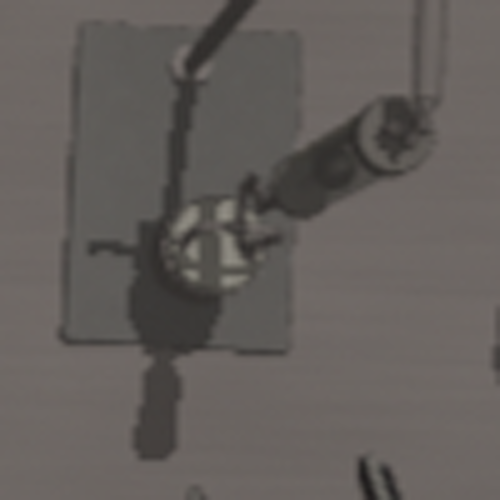

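>>> {"fn": "step_arm", "kwargs": {
  "series": [
    [0,0,0,0,0,0],
    [0,0,0,0,0,0],
    [0,0,0,0,0,0],
    [0,0,0,0,0,0],
    [0,0,0,0,0,0],
    [0,0,0,0,0,0],
    [0,0,0,0,0,0],
    [0,0,0,0,0,0],
    [0,0,0,0,0,0],
    [0,0,0,0,0,0],
    [0,0,0,0,0,0],
    [0,0,0,0,0,0]
  ]
}}

```text
clock: 19.55
position: [497.9, -201.4, 176.6]
ee_rot: [-0.095, 0.852, 0.057, 0.512]
contact_force: [0.5, 0.1, -0.8]
gripper_width: 85.6
```

>>> {"fn": "step_arm", "kwargs": {
  "series": [
    [0,0,0,0,0,0],
    [0,0,0,0,0,0],
    [0,0,0,0,0,0],
    [0,0,0,0,0,0],
    [0,0,0,0,0,0],
    [0,0,0,0,0,0],
    [0,0,0,0,0,0],
    [0,0,0,0,0,0],
    [0,0,0,0,0,0],
    [0,0,0,0,0,0],
    [0,0,0,0,0,0],
    [0,0,0,0,0,0]
  ]
}}

```text
clock: 20.55
position: [497.9, -201.5, 176.6]
ee_rot: [-0.094, 0.852, 0.057, 0.512]
contact_force: [0.9, -0.5, 0.4]
gripper_width: 85.5
```

>>> {"fn": "step_arm", "kwargs": {
  "series": [
    [0,0,0,0,0,0],
    [0,0,0,0,0,0],
    [0,0,0,0,0,0],
    [0,0,0,0,0,0],
    [0,0,0,0,0,0],
    [0,0,0,0,0,0],
    [0,0,0,0,0,0],
    [0,0,0,0,0,0],
    [0,0,0,0,0,0],
    [0,0,0,0,0,0],
    [0,0,0,0,0,0],
    [0,0,0,0,0,0]
  ]
}}

```text
clock: 21.55
position: [497.8, -201.5, 176.5]
ee_rot: [-0.095, 0.852, 0.057, 0.511]
contact_force: [-0.2, 0.1, -0.0]
gripper_width: 85.4
```

```bash
cat > mot.py <<'E'
from bench import arm
import cv2,numpy as np
# motion of can over successive frames (0.1 s apart) by phase correlation
def g(n,b):
    im=cv2.cvtColor(arm.get_image(n)["image"],cv2.COLOR_RGB2GRAY).astype(np.float32); return im[b[1]:b[3],b[0]:b[2]]
B={"scene":(255,205,290,250),"top":(365,172,402,205)}
S={n:[] for n in B}
for k in range(20):
    n=("scene","top")[k%2]; S[n].append(g(n,B[n]))
for n in S:
    w=cv2.createHanningWindow(S[n][0].shape[::-1],cv2.CV_32F)
    print(n,[tuple(np.round(cv2.phaseCorrelate(S[n][0],x,w)[0],2)) for x in S[n][1:]])
print(arm.read_state()["clock"])
E
python3 mot.py
```

```text
scene [(np.float64(-0.07), np.float64(0.26)), (np.float64(-0.26), np.float64(0.28)), (np.float64(-0.08), np.float64(0.15)), (np.float64(-0.35), np.float64(0.18)), (np.float64(-0.27), np.float64(0.09)), (np.float64(-0.32), np.float64(0.12)), (np.float64(-0.23), np.float64(0.27)), (np.float64(-0.04), np.float64(0.28)), (np.float64(0.02), np.float64(0.42))]
top [(np.float64(-0.1), np.float64(0.26)), (np.float64(-0.19), np.float64(0.48)), (np.float64(-0.25), np.float64(0.63)), (np.float64(-0.23), np.float64(0.75)), (np.float64(-0.14), np.float64(0.73)), (np.float64(-0.28), np.float64(0.5)), (np.float64(-0.24), np.float64(0.48)), (np.float64(-0.15), np.float64(0.31)), (np.float64(0.01), np.float64(0.12))]
22.55
```

>>> {"fn": "step_arm", "kwargs": {
  "series": [
    [0,0,0,0,0,0],
    [0,0,0,0,0,0],
    [0,0,0,0,0,0],
    [0,0,0,0,0,0],
    [0,0,0,0,0,0],
    [0,0,0,0,0,0],
    [0,0,0,0,0,0],
    [0,0,0,0,0,0],
    [0,0,0,0,0,0],
    [0,0,0,0,0,0],
    [0,0,0,0,0,0],
    [0,0,0,0,0,0]
  ]
}}

```text
clock: 23.55
position: [497.8, -201.4, 176.6]
ee_rot: [-0.095, 0.852, 0.057, 0.512]
contact_force: [0.7, -0.4, 0.0]
gripper_width: 85.1
```

>>> {"fn": "step_arm", "kwargs": {
  "series": [
    [0,0,0,0,0,0],
    [0,0,0,0,0,0],
    [0,0,0,0,0,0],
    [0,0,0,0,0,0],
    [0,0,0,0,0,0],
    [0,0,0,0,0,0],
    [0,0,0,0,0,0],
    [0,0,0,0,0,0],
    [0,0,0,0,0,0],
    [0,0,0,0,0,0],
    [0,0,0,0,0,0],
    [0,0,0,0,0,0]
  ]
}}

```text
clock: 24.55
position: [497.9, -201.5, 176.5]
ee_rot: [-0.094, 0.852, 0.057, 0.511]
contact_force: [0.1, 0.4, 0.2]
gripper_width: 85.3
```

>>> {"fn": "step_arm", "kwargs": {
  "series": [
    [0,0,0,0,0,0],
    [0,0,0,0,0,0],
    [0,0,0,0,0,0],
    [0,0,0,0,0,0],
    [0,0,0,0,0,0],
    [0,0,0,0,0,0],
    [0,0,0,0,0,0],
    [0,0,0,0,0,0],
    [0,0,0,0,0,0],
    [0,0,0,0,0,0],
    [0,0,0,0,0,0],
    [0,0,0,0,0,0]
  ]
}}

```text
clock: 25.55
position: [497.8, -201.5, 176.6]
ee_rot: [-0.095, 0.852, 0.057, 0.512]
contact_force: [0.1, -0.3, -0.1]
gripper_width: 85.2
```

>>> {"fn": "step_arm", "kwargs": {
  "series": [
    [0,0,0,0,0,0],
    [0,0,0,0,0,0],
    [0,0,0,0,0,0],
    [0,0,0,0,0,0],
    [0,0,0,0,0,0],
    [0,0,0,0,0,0],
    [0,0,0,0,0,0],
    [0,0,0,0,0,0],
    [0,0,0,0,0,0],
    [0,0,0,0,0,0],
    [0,0,0,0,0,0],
    [0,0,0,0,0,0]
  ]
}}

```text
clock: 26.55
position: [497.8, -201.4, 176.6]
ee_rot: [-0.095, 0.852, 0.057, 0.512]
contact_force: [0.1, -0.4, -0.2]
gripper_width: 84.8
```

>>> {"fn": "step_arm", "kwargs": {
  "series": [
    [0,0,0,0,0,0],
    [0,0,0,0,0,0],
    [0,0,0,0,0,0],
    [0,0,0,0,0,0],
    [0,0,0,0,0,0],
    [0,0,0,0,0,0],
    [0,0,0,0,0,0],
    [0,0,0,0,0,0],
    [0,0,0,0,0,0],
    [0,0,0,0,0,0],
    [0,0,0,0,0,0],
    [0,0,0,0,0,0]
  ]
}}

```text
clock: 27.55
position: [497.9, -201.4, 176.6]
ee_rot: [-0.095, 0.852, 0.057, 0.512]
contact_force: [0.3, -0.1, 0.5]
gripper_width: 85.5
```

>>> {"fn": "step_arm", "kwargs": {
  "series": [
    [0,0,0,0,0,0],
    [0,0,0,0,0,0],
    [0,0,0,0,0,0],
    [0,0,0,0,0,0],
    [0,0,0,0,0,0],
    [0,0,0,0,0,0],
    [0,0,0,0,0,0],
    [0,0,0,0,0,0],
    [0,0,0,0,0,0],
    [0,0,0,0,0,0],
    [0,0,0,0,0,0],
    [0,0,0,0,0,0]
  ]
}}

```text
clock: 28.55
position: [497.8, -201.5, 176.5]
ee_rot: [-0.094, 0.852, 0.057, 0.512]
contact_force: [0.5, 0.5, 0.6]
gripper_width: 85.5
```

```bash
python3 mot.py; python3 look.py 13
python3 - <<'E'
from ov import *
ov(13,(610,-176,82),-.1,(613,-175),-.028,ext=64)
x=cv2.imread("pics/ov13.png")
a=cv2.imread("pics/top13.png");b=cv2.imread("pics/scene13.png")
cv2.imwrite("pics/full13.png",np.hstack([cv2.resize(a,(400,250)),cv2.resize(b,(400,250))]))
E
```

```text
scene [(np.float64(0.03), np.float64(0.53)), (np.float64(0.13), np.float64(0.81)), (np.float64(0.05), np.float64(0.58)), (np.float64(0.09), np.float64(0.58)), (np.float64(-0.0), np.float64(0.59)), (np.float64(0.12), np.float64(0.67)), (np.float64(0.05), np.float64(0.42)), (np.float64(0.0), np.float64(0.39)), (np.float64(0.18), np.float64(0.61))]
top [(np.float64(-0.02), np.float64(-0.02)), (np.float64(0.01), np.float64(-0.05)), (np.float64(0.02), np.float64(-0.17)), (np.float64(0.03), np.float64(-0.2)), (np.float64(-0.01), np.float64(-0.21)), (np.float64(0.01), np.float64(-0.2)), (np.float64(0.0), np.float64(-0.14)), (np.float64(-0.01), np.float64(-0.15)), (np.float64(0.01), np.float64(-0.13))]
29.55
29.55 grasp [ 481.753 -205.075  185.352] az 0.2207718262743316 th 28.05415285074022 F [-0.934  1.015 -0.617] 85.65089070142514
```

View pics/ov13.png

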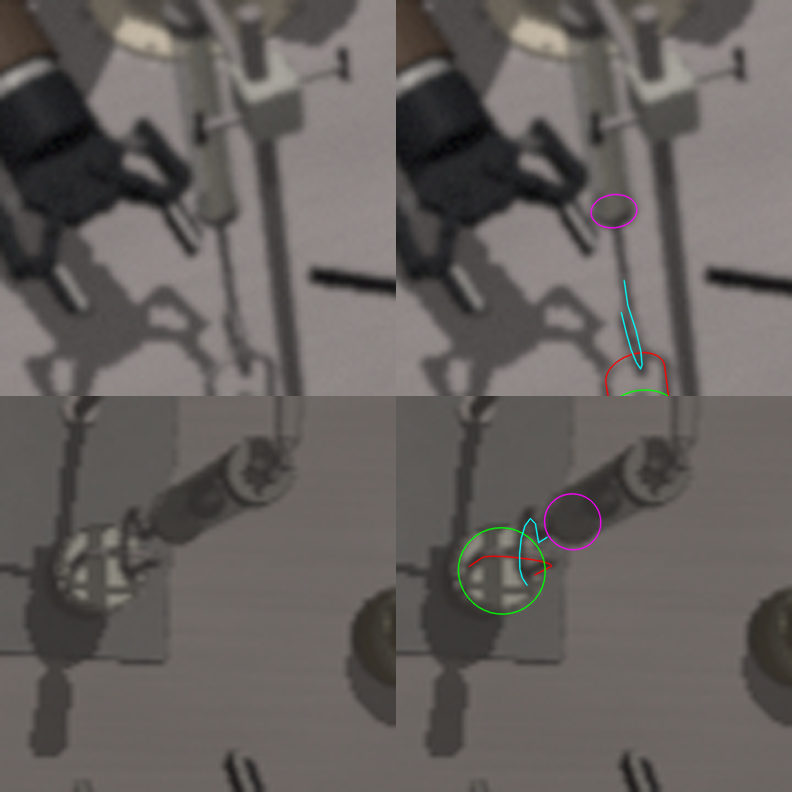

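View pics/full13.png

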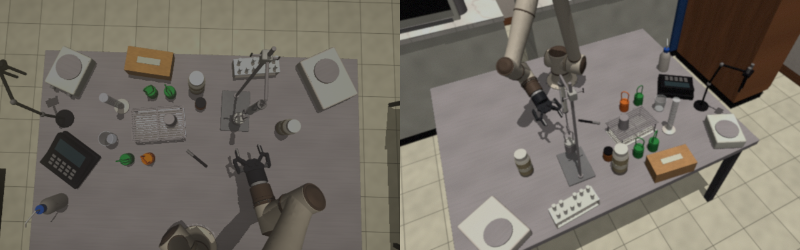

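>>> {"fn": "step_arm", "kwargs": {
  "series": [
    [0,0,0,0,0,0],
    [0,0,0,0,0,0],
    [0,0,0,0,0,0],
    [0,0,0,0,0,0],
    [0,0,0,0,0,0],
    [0,0,0,0,0,0],
    [0,0,0,0,0,0],
    [0,0,0,0,0,0],
    [0,0,0,0,0,0],
    [0,0,0,0,0,0],
    [0,0,0,0,0,0],
    [0,0,0,0,0,0]
  ]
}}

```text
clock: 30.65
position: [497.9, -201.4, 176.5]
ee_rot: [-0.095, 0.852, 0.057, 0.511]
contact_force: [-0.3, -0.5, 1.3]
gripper_width: 85.3
```

>>> {"fn": "step_arm", "kwargs": {
  "series": [
    [0,0,0,0,0,0],
    [0,0,0,0,0,0],
    [0,0,0,0,0,0],
    [0,0,0,0,0,0],
    [0,0,0,0,0,0],
    [0,0,0,0,0,0],
    [0,0,0,0,0,0],
    [0,0,0,0,0,0],
    [0,0,0,0,0,0],
    [0,0,0,0,0,0],
    [0,0,0,0,0,0],
    [0,0,0,0,0,0]
  ]
}}

```text
clock: 31.65
position: [497.9, -201.4, 176.6]
ee_rot: [-0.094, 0.852, 0.057, 0.511]
contact_force: [-0.3, -0.3, 0.6]
gripper_width: 85.6
```

>>> {"fn": "step_arm", "kwargs": {
  "series": [
    [0,0,0,0,0,0],
    [0,0,0,0,0,0],
    [0,0,0,0,0,0],
    [0,0,0,0,0,0],
    [0,0,0,0,0,0],
    [0,0,0,0,0,0],
    [0,0,0,0,0,0],
    [0,0,0,0,0,0],
    [0,0,0,0,0,0],
    [0,0,0,0,0,0],
    [0,0,0,0,0,0],
    [0,0,0,0,0,0]
  ]
}}

```text
clock: 32.65
position: [497.9, -201.4, 176.6]
ee_rot: [-0.095, 0.852, 0.057, 0.512]
contact_force: [-0.8, -0.0, -0.2]
gripper_width: 85.6
```

```bash
python3 -c "
from bench import arm
print(arm.job_done())"
```

```text
the job is handed in; nothing more can be done
None
```

The can now hangs by its hoop on the scale hook, released and nearly still, and I handed the job in at about 33 s. The hand-in gives no verdict, so whether it passed is unknown.

- **How it went:** I gripped the can by its wall from the side, with the tool tilted 28° down. I passed the hoop over the hook tip and lowered the can at about 36 mm/s until the wrist force read about 0 N. Then I opened the fingers and backed off about 150 mm.
- **Weight:** the wrist force while carrying was about 6.2 N, and the hook is drawn out about 64 mm by my estimate. Both suggest roughly 0.63 to 0.65 kg, but the scale itself was not read.
- **Last checks:** the pictures show the hoop in the bend of the hook and the can upright well above the foot plate, with the gripper clear. The other things on the bench look to be where they were. A few seconds before hand-in the top camera showed only about 0.1 px of swing. I did not measure the hook speed.
- **Disagreements:** the scene camera's motion reading scattered by up to 0.8 px. The two cameras differed by 3 to 6 mm in x and up to about 5 mm in y; I worked from the average.
- **Detour:** one early move ran a wrist joint to its limit in free air, and I took another route. Nothing was touched.

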